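# Open the deli cold case: thermostat, pans and temperature check

### The job

Get the cold case ready for opening: turn the numbered thermostat sleeve to 6 so that it clicks in there, and slide every food pan along the deck, without lifting or tipping it, until it stands square against the front rail, centred on the tag in front of it. Then take the infrared thermometer from its stand and check the pans from left to right, holding it still about 10 cm above the rim, lens aimed down at the middle of the food, for two seconds each, without touching pans or food. Finally lay it back in its stand the way it lay, leaving the bottle, tubs and tongs alone; every pan must still be in its place and the sleeve on 6 when you leave.

Things in the scene. Friction and masses are not known exactly. Their poses are not given: they have to be found in the camera images.
- dial (a joint): the thermostat's numbered sleeve, turned about its upright axis; the white numeral at the red index mark is the setting. Detents every 30 degrees (about 0.1 N m), one per number, stops at 0 and 9; it pulls into the nearest number when let go. Value in rad: number n reads n x 0.5236 (6 is 3.1416), growing as it turns clockwise seen from above
- sleeve (a point): centre of the black ribbed sleeve (a cylinder 48 mm in diameter, spanning 78 to 114 mm above the deck), on the dial's axis, 98 mm up. Under it, turning with it, is a skirt 88 mm in diameter, 70 to 78 mm up, with numerals 0 to 9 running anticlockwise. The axes of this point turn with the dial
- thermostat: grey thermostat control box, 130 x 130 x 70 mm high, fixed to the deck left or right of the pans, the dial centred on its top. Origin: centre of its underside; x points away from the robot; the red index mark is on its top at the -x edge, nearest the robot
- rail: aluminium front stop rail, 520 mm long, 45 mm high, fixed to the deck beyond the pans, with three dark scalloped tags on top (100 mm high, behind the near face). Origin: on the deck in the rail's near face, at mid-length; x points away from the robot, square to the rail; y along the rail to the robot's left
- bay_1 (a point): point on the deck in the rail's near face under the middle of the left tag (robot's left, +y). Axes as the rail's. Tags are 170 mm apart
- bay_2 (a point): the same for the middle tag
- bay_3 (a point): the same for the right tag (-y)
- thermometer: white infrared food thermometer, 0.18 kg, lying lens down in its stand: handle 32 mm wide, 26 mm thick, a 40 mm round head at its front end pointing down. Origin: in the handle's underside; x along the handle (x = -95 to +75 mm), head centred at x = +85 mm; z up; it looks along -z. Grip it across the width between the stand's forks, x = -40 to +25 mm
- lens (a point): centre of the thermometer's dark lens, the underside of the head: at x = 85 mm, z = -25 mm in the thermometer's frame, axes alike; it looks along its -z
- stand: grey thermometer stand fixed to the deck, across the pans from the thermostat: base plate 150 x 70 x 10 mm, two forks 10 mm thick at x = -60 and +45 mm, saddles 45 mm above the deck, side lips 12 mm high, channel 40 mm wide. Origin on the deck; the thermometer belongs with its origin 45 mm above it, x axes alike (head beyond the +45 mm fork)
- spray: closed sanitizer bottle, 68 mm in diameter, 190 mm tall, a bystander. Origin: centre of its underside
- tubs: stack of four lidded deli tubs, 112 mm in diameter, 136 mm tall, a bystander. Origin: centre of its underside
- tongs: steel serving tongs, 230 mm long, lying beyond the rail, a bystander. Origin: centre of their underside
- pan_1: left pan with thin snack sticks, for the left tag (may be absent): black plastic, 0.4 to 0.8 kg, 65 mm high, 160 x 92 mm outside its 4 mm walls, 176 (x) x 108 (y) mm over the flange, 5 mm thick at the rim. Origin: centre of its underside; x lengthwise, away from the robot. Home, the far wall (80 mm ahead) meets the rail, the flange passing over it
- food_1 (a point): middle of the top of that pan's food, 22 mm ahead of the pan's centre, 38 mm above the deck. The food is fixed in the pan from 31 mm behind to 75 mm ahead of its centre, below the rim; the near end is empty down to the 4 mm floor
- pan_2: middle pan with dark jerky strips, for the middle tag (may be absent): black plastic, 0.4 to 0.8 kg, 65 mm high, 160 x 92 mm outside its 4 mm walls, 176 (x) x 108 (y) mm over the flange, 5 mm thick at the rim. Origin: centre of its underside; x lengthwise, away from the robot. Home, the far wall (80 mm ahead) meets the rail, the flange passing over it
- food_2 (a point): middle of the top of that pan's food, 22 mm ahead of the pan's centre, 38 mm above the deck. The food is fixed in the pan from 31 mm behind to 75 mm ahead of its centre, below the rim; the near end is empty down to the 4 mm floor
- pan_3: right pan with thick snack sticks, for the right tag (may be absent): black plastic, 0.4 to 0.8 kg, 65 mm high, 160 x 92 mm outside its 4 mm walls, 176 (x) x 108 (y) mm over the flange, 5 mm thick at the rim. Origin: centre of its underside; x lengthwise, away from the robot. Home, the far wall (80 mm ahead) meets the rail, the flange passing over it
- food_3 (a point): middle of the top of that pan's food, 22 mm ahead of the pan's centre, 38 mm above the deck. The food is fixed in the pan from 31 mm behind to 75 mm ahead of its centre, below the rim; the near end is empty down to the 4 mm floor
There are look-alikes about, which are no part of the job. What is shaped like the pan_3 but pink is not meant. What is shaped like the thermometer but green is not meant.

How it is judged (in metres and radians):
On the way, in this order (a step that is already met when the one before it is completed fails the run):
1. the sleeve rests on 6 and every pan present is home: against the rail, square, centred on its tag (value of joint dial between 3.0116 and 3.2716 rad and x of each of pan_1, pan_2, pan_3 in the frame of rail above -0.088 m and y of pan_1 in the frame of bay_1 between -0.02 and 0.02 m and angle between the x axis of each of pan_1, pan_2, pan_3 and the x axis of rail, either way round below 0.09 rad and y of pan_2 in the frame of bay_2 between -0.02 and 0.02 m and y of pan_3 in the frame of bay_3 between -0.02 and 0.02 m), for 0.3 s.
2. thermometer held steady with its lens aimed at the middle of the left pan's food (30 mm), from 3 to 16 cm above the rim (x of food_1 in the frame of lens between -0.03 and 0.03 m and y of food_1 in the frame of lens between -0.03 and 0.03 m and z of food_1 in the frame of lens between -0.187 and -0.057 m), for 1.5 s.
3. thermometer held steady with its lens aimed at the middle of the middle pan's food (30 mm), from 3 to 16 cm above the rim (x of food_2 in the frame of lens between -0.03 and 0.03 m and y of food_2 in the frame of lens between -0.03 and 0.03 m and z of food_2 in the frame of lens between -0.187 and -0.057 m), for 1.5 s.
4. thermometer held steady with its lens aimed at the middle of the right pan's food (30 mm), from 3 to 16 cm above the rim (x of food_3 in the frame of lens between -0.03 and 0.03 m and y of food_3 in the frame of lens between -0.03 and 0.03 m and z of food_3 in the frame of lens between -0.187 and -0.057 m), for 1.5 s.
At the end, for the whole second after the job is handed in: Sleeve at rest on 6 (a quarter click); every pan present at rest, far wall within 8 mm of the rail, square within 5 degrees, centred on its tag within 20 mm; thermometer at rest in both forks, lens down, head in front, within 15 mm lengthwise (all of step 1 and velocity of joint dial between -0.05 and 0.05 rad/s and linear speed of each of pan_1, pan_2, pan_3, thermometer below 0.02 m/s and x of thermometer in the frame of stand between -0.015 and 0.025 m and y of thermometer in the frame of stand between -0.008 and 0.008 m and z of thermometer in the frame of stand between 0.041 and 0.049 m and angle between thermometer's own z axis and vertical below 0.1 rad and angle between the x axis of thermometer and the x axis of stand, either way round below 0.1 rad); the robot touches nothing.
It fails at once if a pan is lifted off the deck or tipped (height (world z) of any of pan_1, pan_2, pan_3 above 0.03 m or angle between any of pan_1, pan_2, pan_3's own z axis and vertical above 0.3 rad).
It fails at once if the thermometer touches a pan or its food (contact force between thermometer and pan_1 above 0.5 N or contact force between thermometer and pan_2 above 0.5 N or contact force between thermometer and pan_3 above 0.5 N).
It fails at once if the bottle, the tubs or the tongs are pushed out of place (distance of any of spray, tubs, tongs from where it was at the start of the episode above 0.02 m).
Of pan_1, pan_2, pan_3 only 2 to 3 are there at a start; the rules pass over those that are not, and their reading is None.
At some moment in a run one of pan_1, pan_2, pan_3 may be knocked a few centimetres aside while the robot is not near it.
It also fails if it takes over 210 s, if anything falls off the work surface, if the arm or the gripper's body presses on something with over 40 N, if the wrist force passes 120 N, or if a joint passes its speed limit or range.

### The arm

A 6-joint arm with a two-finger parallel gripper is mounted at the origin on the work surface. World frame = base frame: x ahead of the robot, y to its left, z up, the work surface at z = 0. Lengths are in mm, angles in rad, forces in N, time in s.
With the tool pointing down it reaches from about 400 to 925 mm from the base axis. Payload 12.5 kg.
Tool frame: the origin (TCP) lies between the finger pads; the fingertips stand 11 mm ahead of it and the grasp point (between the pads) lies 8 mm behind it; y points along the fingers, x is the direction in which the jaws open and shut, and the axes are right-handed (so a half turn about y gives the same grasp; the last joint's range is limited). The gripper opens to 95 mm and grips with 3 to 60 N. Pads are 20 mm wide; open, the fingers measure 119 mm over their backs; the gripper's body (75 mm by 180 mm) begins 59 mm behind the grasp point.
Start: joints at [-1.349, 0.491, 1.559, -0, 1.092, -0.106], TCP at [201.249, -591.73, 225.661] pointing down, gripper open.
Joint ranges: [-3.1, 3.1], [-0.84, 2.19], [0.05, 2.79], [-1.13, 4.28], [0.06, 2.93], [-2.69, 2.69]. Speed limits (rad/s): [2.22, 2.22, 2.79, 3.14, 3.14, 3.14].

### API

Orientations are given as [roll, pitch, yaw] about the fixed x, y, z axes, in that order (R = Rz(yaw) Ry(pitch) Rx(roll)).
In Python, from cell import env gives the robot as it stands.
- The arm moves only by the tool jog_arm, never from a script. Its argument "series" is a list of rows, each an object of numbers: "dx", "dy", "dz": the shift along the world's x, y, z in m; "rx", "ry", "rz": the turn, a rotation vector about the world's x, y, z in degrees; "gripper": the opening, from 0 (shut) to 1 (fully open). A call has 1 to 12 rows; each row shifts and turns the commanded pose from where the row before left it; what a row does not reach is not made up. A row lasts 1/10 s, in which the tool goes at most 50 mm and 8.59 degrees, less where a joint would pass 70% of its speed; a pose out of reach is approached as far as the arm can. A call is refused whole if a number of a shift passes 0.05 or a number of a turn 8.59, either way. A call with a gripper value outside its range is refused whole. The fingers move at their own pace and stop on an object; the grip force is fixed at half the most. Time passes only in rows, so rows that do not move let the fingers close. It gives the time, the measured TCP pose, the force and the opening at its end, in the units of the state.
- env.state(): the state, without advancing time (a new reading comes with each control period).
- env.read_camera(name): name is "scene" or "side" or "wrist"; returns the picture (400x640x3 uint8, red, green, blue); there is no depth.
- env.camera_info(name): a dict with "camera_matrix" (3x3 intrinsics, pixels), "k1" (the pictures are not rectified: a ray, as slopes to the right and down, at radius r is drawn at 1 + k1 r^2 times it, then the intrinsics apply), "R" (3x3) and "t" (3): a world point X has camera coordinates R X + t; the wrist camera has in their place "mount" (4x4, takes a point from camera to tool coordinates, whose origin is the TCP and whose axes are the tool frame's). Camera axes: x right, y down, z forward; pixel columns grow to the right and rows downward; lengths in mm; the calibration is good to about 2 mm. A picture is of the moment at which its call begins: read the wrist's pose just before it. camera_info takes no time and is no camera call.
- env.job_done(): hands the job in, once; it reports no verdict.
The state is a dict: "t": time; "joints": joint angles; "qvel": joint speeds; "tau": joint torques, N m; "eef_pos": TCP position; "tcp_rot": TCP orientation; "ft_force": force on the tool from outside, world axes, zero at the start; "moment": the same for the moment, N m; "opening": opening from 0.0 (shut) to 1.0 (fully open).
Only numpy, scipy, OpenCV 4.12 (cv2) and the standard library are available. Lean on these libraries where they do the work, as an engineer would, in place of code of your own. Each camera call takes 0.05 s, during which the arm holds its last target.

## Working session

There is one attempt and no reset: what is moved stays moved. The work goes in short steps, Python scripts to look and compute and a tool call to move; the robot and the scene stay as the last step left them, time stands still between calls to the robot, and variables do not carry over. Pictures are saved under pics/ and viewed, and the job is handed in when it is done.

Besides the shell and the picture viewer there is one more tool, called after "Call:" as a command line: name --argument value ..., lists and objects as JSON in quotes. jog_arm: Moves the arm, as the interface text tells. Its arguments: {"type":"object","properties":{"series":{"type":"array"}},"required":["series"]}

```bash
ls; mkdir -p pics; python3 - <<'E'
from cell import env
import cv2
print(env.state())
for n in ["scene","side","wrist"]:
    print(n,env.camera_info(n))
    cv2.imwrite(f"pics/a_{n}.png",env.read_camera(n)[:,:,::-1])
E
```

```text
pics
{'t': 0.0, 'joints': array([-1.34858056e+00,  4.91547171e-01,  1.55945446e+00, -5.47293976e-05,
        1.09168351e+00, -1.05570696e-01]), 'qvel': array([ 0.00147163, -0.00173964,  0.00083657,  0.00096015, -0.00048735,
       -0.00072917]), 'tau': array([-1.10864858e-03, -6.12646508e+01, -2.58180857e+01,  6.92177704e-02,
        4.82050551e-02, -7.50116214e-05]), 'eef_pos': array([ 201.19302842, -591.48696188,  225.06771069]), 'tcp_rot': array([-1.57072948e+00,  1.09151565e-03, -1.24298458e+00]), 'ft_force': array([-0.79596514,  0.63328309, -0.30311948]), 'moment': array([0.03335359, 0.03094054, 0.00964054]), 'opening': 0.9984068468195763}
scene {'camera_matrix': array([[489.11853661,   0.        , 318.40904702],
       [  0.        , 489.11853661, 198.57127802],
       [  0.        ,   0.        ,   1.        ]]), 'k1': -0.04201967965175223, 'R': array([[-0.83677362,  0.54725505,  0.01793946],
       [ 0.36744918,  0.58553071, -0.72258901],
       [-0.40594459, -0.59805158, -0.69104507]]), 't': array([ 393.19489038, -202.91196093, 2033.18665398])}
side {'camera_matrix': array([
[... 243 characters left out ...]
02595,  0.67381126, -0.7321019 ],
       [ 0.09629891, -0.72578175, -0.6811515 ]]), 't': array([ 520.76151561,   66.00213895, 1249.51562761])}
wrist {'camera_matrix': array([[275.53491875,   0.        , 321.31624994],
       [  0.        , 275.53491875, 199.39697092],
       [  0.        ,   0.        ,   1.        ]]), 'k1': -0.01857315717487607, 'mount': array([[ 9.99999996e-01,  9.08258044e-05,  2.07521077e-05,
        -2.48720616e-01],
       [ 5.07893955e-06, -2.75556355e-01,  9.61284919e-01,
        -1.60190859e+02],
       [ 9.30278512e-05, -9.61284914e-01, -2.75556355e-01,
         7.72594192e+01],
       [ 0.00000000e+00,  0.00000000e+00,  0.00000000e+00,
         1.00000000e+00]])}
```

View pics/a_scene.png

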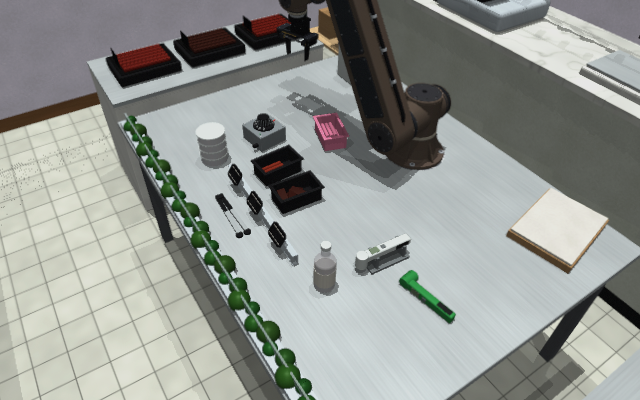

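View pics/a_side.png

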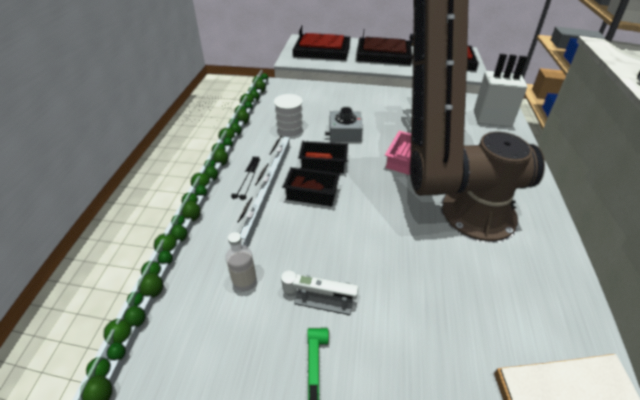

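View pics/a_wrist.png

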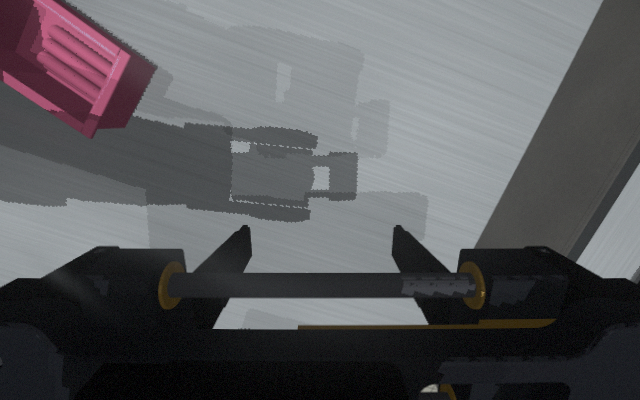

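```bash
cat > h.py <<'E'
from cell import env
import cv2, numpy as np
from scipy.spatial.transform import Rotation as Rn
from scipy.optimize import least_squares
def cam(n, st=None):
    c=env.camera_info(n); K=np.array(c["camera_matrix"]); k=c["k1"]
    if n=="wrist":
        st=st or env.state()
        T=np.eye(4); T[:3,:3]=Rn.from_euler("xyz",st["tcp_rot"]).as_matrix(); T[:3,3]=st["eef_pos"]
        M=T@c["mount"]; M=np.linalg.inv(M); return K,k,M[:3,:3],M[:3,3]
    return K,k,np.array(c["R"]),np.array(c["t"])
def proj(C,P):
    K,k,R,t=C; P=np.atleast_2d(np.asarray(P,float)); X=P@R.T+t
    s=X[:,:2]/X[:,2:]; r2=(s**2).sum(1,keepdims=True)
    return s*(1+k*r2)*[K[0,0],K[1,1]]+[K[0,2],K[1,2]]
def back(C,uv,z):
    K,k,R,t=C; uv=np.atleast_2d(np.asarray(uv,float)); out=[]
    und=cv2.undistortPoints(uv.reshape(-1,1,2),K,np.array([k,0,0,0.]),None,None).reshape(-1,2)
    o=-R.T@t; z=np.broadcast_to(z,len(uv))
    for s,zz in zip(und,z):
        d=R.T@np.array([s[0],s[1],1]); out.append(o+d*(zz-o[2])/d[2])
    return np.array(out)
def crop(img,x0,y0,x1,y1,f,name):
    cv2.imwrite(name,cv2.resize(img[y0:y1,x0:x1],None,fx=f,fy=f,interpolation=cv2.INTER_CUBIC))
E
python3 - <<'E'
from h import *
i=cv2.imread("pics/a_scene.png"); crop(i,190,90,350,210,5,"pics/b1.png"); crop(i,210,190,470,330,3,"pics/b2.png")
j=cv2.imread("pics/a_side.png"); crop(j,220,80,380,200,5,"pics/b3.png"); crop(j,210,190,370,330,4,"pics/b4.png")
E
```

```text
(no output)
```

View pics/b1.png

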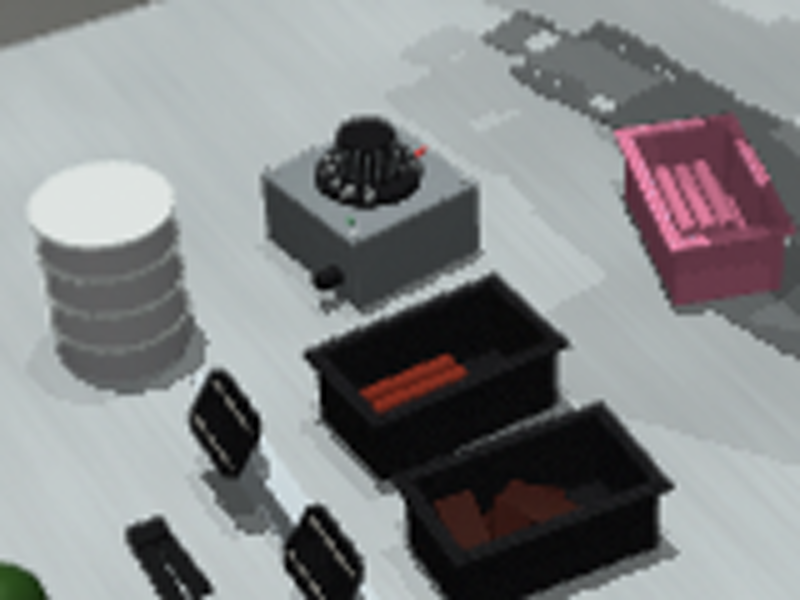

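View pics/b2.png

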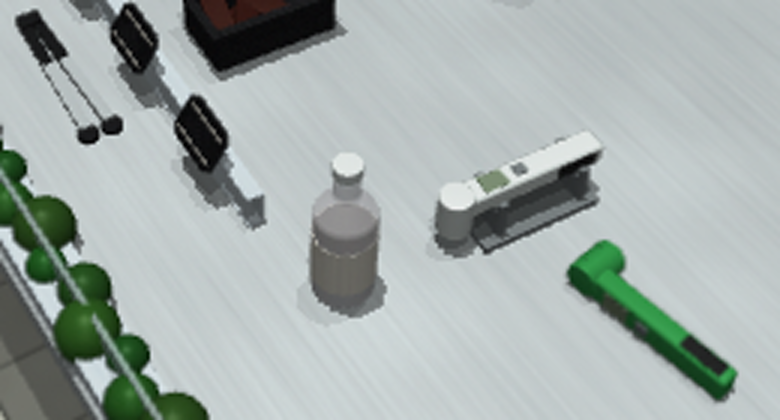

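View pics/b3.png

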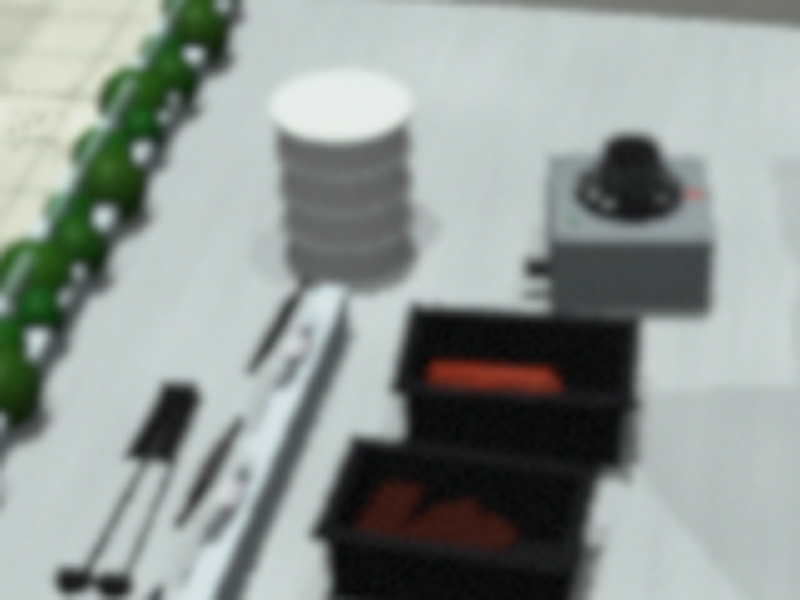

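View pics/b4.png

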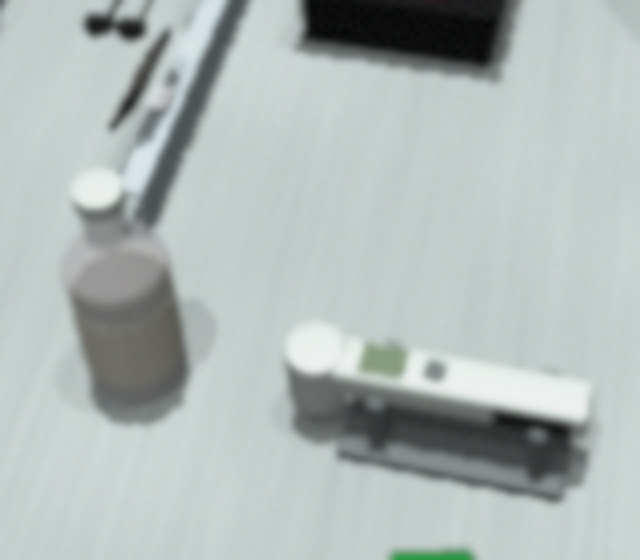

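```bash
python3 - <<'E'
from h import *
S=cam("scene");D=cam("side")
np.set_printoptions(precision=1,suppress=True)
for C in(S,D): print(-C[2].T@C[3])
s1=lambda p:np.array(p)/5+[190,90]
s2=lambda p:np.array(p)/3+[210,190]
d3=lambda p:np.array(p)/5+[220,80]
d4=lambda p:np.array(p)/4+[210,190]
print("pan3 rim",back(S,s1([(497,275),(568,345),(400,482),(308,355)]),65), "side",back(D,d3([(412,308),(637,318),(632,402),(397,392)]),65))
print("pan2 rim",back(S,s1([(603,403),(672,488),(405,480)]),65),"side",back(D,d3([(360,440),(592,470),(318,535)]),65))
print("thermostat top",back(S,s1([(360,128),(478,182),(352,240),(263,175)]),70),back(D,d3([(552,155),(708,158),(712,240),(552,240)]),70))
print("index",back(S,s1([(420,152)]),70),back(D,d3([(694,194)]),70),"sleeve top",back(S,s1([(366,133)]),114),back(D,d3([(633,152)]),114))
print("rail left end top S",back(S,s2([(262,200)]),45),"tags mid(z~75)",back(S,[s1((225,422)),s1((322,558)),s2((201,132))],72))
print("rail right top D",back(D,d3([(345,295)]),45),"left",back(D,d4([(140,210)]),45))
print("thermo head top",back(S,s2([(457,195)]),71),back(D,d4([(315,345)]),71),"tail",back(S,s2([(597,138)]),71),back(D,d4([(588,395)]),71))
print("stand base",back(S,s2([(485,250),(597,200)]),10),back(D,d4([(338,455),(562,495)]),10))
print("spray top",back(S,s2([(348,160)]),190),back(D,d4([(98,190)]),190),"tubs",back(S,s1([(100,203)]),136),back(D,d3([(342,103)]),136))
print("pink",back(S,s1([(615,130),(738,118),(795,230),(672,247)]),65))
E
```

```text
[1228.9 1119.6 1251.3]
[402.  934.6 895.4]
pan3 rim [[ 461.4 -225.1   65. ]
 [ 460.  -120.9   65. ]
 [ 644.9  -52.7   65. ]
 [ 634.2 -215.5   65. ]] side [[ 630.8 -216.1   65. ]
 [ 463.4 -228.5   65. ]
 [ 457.9 -127.4   65. ]
 [ 623.3 -114.1   65. ]]
pan2 rim [[474.1 -49.   65. ]
 [482.5  56.6  65. ]
 [640.8 -52.6  65. ]] side [[638.6 -57.7  65. ]
 [477.8 -49.4  65. ]
 [646.5  41.7  65. ]]
thermostat top [[ 459.  -456.3   70. ]
 [ 413.7 -335.7   70. ]
 [ 539.7 -320.2   70. ]
 [ 559.7 -438.1   70. ]] [[ 553.4 -441.2   70. ]
 [ 425.1 -456.6   70. ]
 [ 414.4 -334.2   70. ]
 [ 537.9 -315.    70. ]]
index [[ 433.2 -398.5   70. ]] [[ 432.9 -399.    70. ]] sleeve top [[ 486.9 -388.7  114. ]] [[ 482.9 -382.2  114. ]]
rail left end top S [[723.  263.3  45. ]] tags mid(z~75) [[ 725.1 -171.    72. ]
 [ 732.    -6.1   72. ]
 [ 740.6  166.6   72. ]]
rail right top D [[ 690.5 -253.2   45. ]] left [[712.2 269.5  45. ]]
thermo head top [[558.9 384.6  71. ]] [[559.6 381.7  71. ]] tail [[382.3 402.2  71. ]] [[382.8 394.   71. ]]
stand base [[544.5 423.   10. ]
 [398.6 434.8  10. ]] [[539.3 423.   10. ]
 [392.2 431.   10. ]]
spray top [[688.7 368.1 190. ]] [[688.8 371.7 190. ]] tubs [[ 720.1 -384.2  136. ]] [[ 715.7 -385.2  136. ]]
pink [[ 272.6 -346.    65. ]
 [ 172.6 -305.8   65. ]
 [ 225.4 -148.9   65. ]
 [ 323.1 -182.5   65. ]]
```

Call:
jog_arm --series '[{"dz":0.03,"dx":0.03},{"dx":0.045,"dy":0.035},{"dx":0.045,"dy":0.035},{"dx":0.045,"dy":0.035},{"dx":0.045,"dy":0.035},{"dx":0.045,"dy":0.035},{"dx":0.02,"dy":0.025},{}]'

```text
$.series[0]: bad value
```

```bash
python3 - <<'E'
from h import *
s=env.state(); print(s)
i=env.read_camera("wrist")[:,:,::-1]; cv2.imwrite("pics/c1.png",i)
C=cam("wrist",s); print(proj(C,[[485,-387,114],[485,-387,78],[435,-399,70]]))
cv2.imwrite("pics/c1b.png",cv2.resize(i[100:300,220:480],None,fx=3,fy=3,interpolation=cv2.INTER_CUBIC))
E
```

```text
{'t': 0.15, 'joints': array([-1.34858174e+00,  4.91368447e-01,  1.55927994e+00,  3.07224318e-05,
        1.09170062e+00, -1.05616435e-01]), 'qvel': array([-9.08334577e-04, -1.54213050e-03,  5.82886306e-04,  6.26123659e-04,
       -9.14199473e-04, -3.32927901e-05]), 'tau': array([ 4.21029457e-03, -6.12893772e+01, -2.58278757e+01,  6.93135825e-02,
        4.73059842e-02, -9.05269758e-05]), 'eef_pos': array([ 201.22832656, -591.55674453,  225.23886368]), 'tcp_rot': array([-1.57068949e+00,  7.49273763e-04, -1.24297944e+00]), 'ft_force': array([-0.24983069,  0.72799357,  0.21476801]), 'moment': array([-0.00377216,  0.00844502, -0.01353163]), 'opening': 1.0008655930421044}
[[ 182.25864844 -240.02542515]
 [ 201.91745051 -189.62199724]
 [ 205.500762   -110.13116646]]
```

View pics/c1.png

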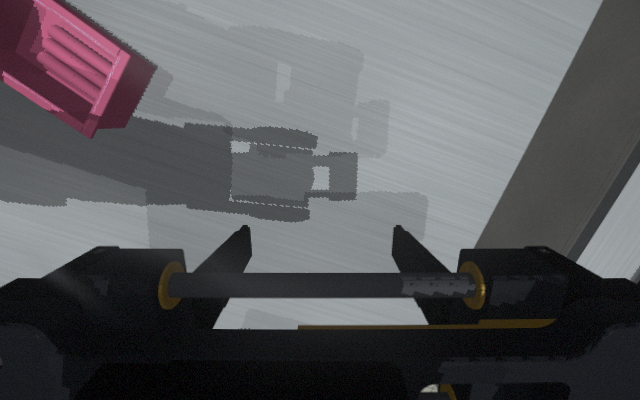

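View pics/c1b.png

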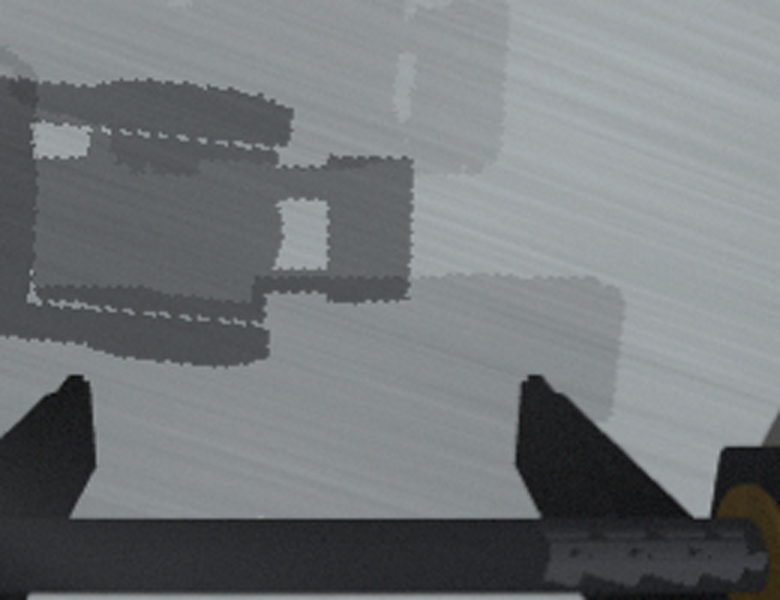

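Call:
jog_arm --series '[{"dx":0.03,"dy":0,"dz":0.03,"rx":0,"ry":0,"rz":0,"gripper":1},{"dx":0.045,"dy":0.035,"dz":0,"rx":0,"ry":0,"rz":0,"gripper":1},{"dx":0.045,"dy":0.035,"dz":0,"rx":0,"ry":0,"rz":0,"gripper":1},{"dx":0.045,"dy":0.035,"dz":0,"rx":0,"ry":0,"rz":0,"gripper":1},{"dx":0.045,"dy":0.035,"dz":0,"rx":0,"ry":0,"rz":0,"gripper":1},{"dx":0.02,"dy":0.035,"dz":0,"rx":0,"ry":0,"rz":0,"gripper":1},{"dx":0,"dy":0,"dz":0,"rx":0,"ry":0,"rz":0,"gripper":1}]'

```text
t: 0.9
eef_pos: [411.4, -430.3, 255.7]
tcp_rot: [-1.571, 0.001, -1.239]
ft_force: [0.1, 0.3, -0.6]
opening: 1.0
```

```bash
cat > look.py <<'E'
from h import *
import sys,json
def look(name,x0=0,y0=0,x1=640,y1=400,f=1,cam_="wrist"):
    env.read_camera(cam_) if False else None
    s=env.state(); i=env.read_camera(cam_)[:,:,::-1]
    cv2.imwrite(f"pics/{name}_full.png",i); crop(i,x0,y0,x1,y1,f,f"pics/{name}.png")
    np.save(f"pics/{name}_pose.npy",np.r_[s["eef_pos"],s["tcp_rot"]])
    print(s["t"],np.round(s["eef_pos"],1),np.round(s["tcp_rot"],3),np.round(s["ft_force"],1),round(s["opening"],3),"j",np.round(s["joints"],2))
    return s
def posecam(name):
    p=np.load(f"pics/{name}_pose.npy"); return cam("wrist",dict(eef_pos=p[:3],tcp_rot=p[3:]))
E
python3 - <<'E'
from look import *
env.read_camera("wrist")
s=look("c2",160,0,420,200,3)
print(proj(cam("wrist",s),[[485,-387,114],[485,-387,78],[435,-399,70]]))
E
```

```text
0.95 [ 410.3 -432.2  255.7] [-1.571  0.    -1.24 ] [0.9 0.  0.1] 1.005 j [-0.92  0.42  1.59 -0.    1.13  0.32]
[[303.98767823 112.58080682]
 [305.85001804 113.43067697]
 [302.87850314 156.33859962]]
```

View pics/c2_full.png

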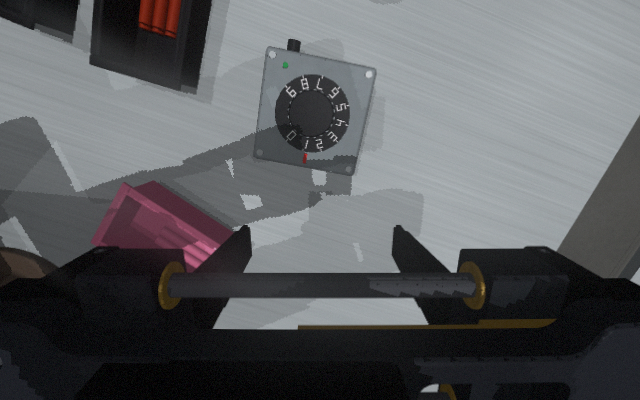

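```bash
python3 - <<'E'
from look import *
i=cv2.imread("pics/c2_full.png"); crop(i,240,30,400,180,5,"pics/c2z.png")
E
```

```text
(no output)
```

View pics/c2z.png

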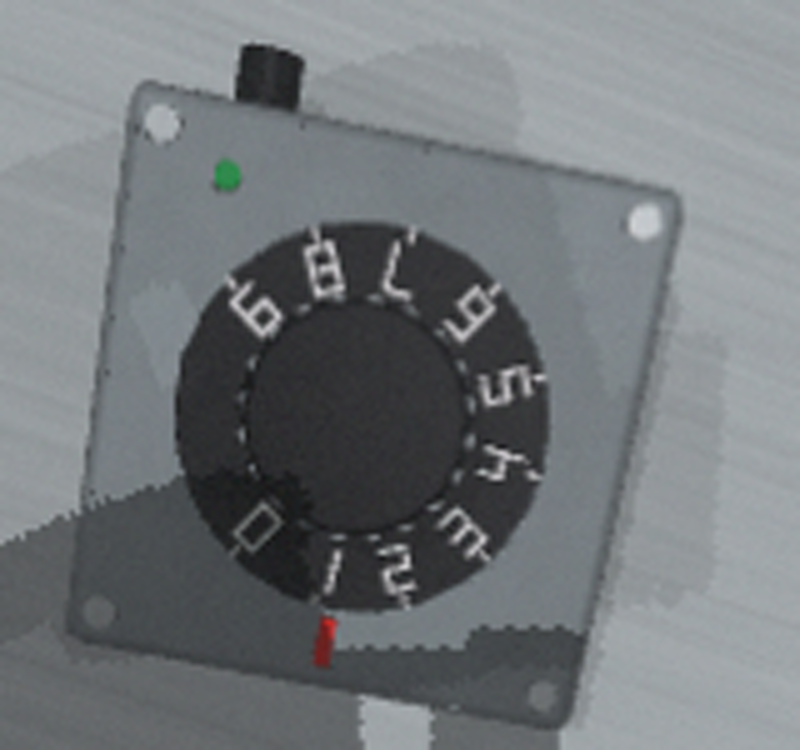

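```bash
python3 - <<'E'
from look import *
C=posecam("c2")
print(back(C,[(312.6,113),(311.4,113.2),(305,158.5)],[78,114,70]))
print(back(C,np.array([(145,85),(680,195),(565,725),(70,635)])/5+[240,30],70))
E
```

```text
[[ 488.03131881 -394.33606754   78.        ]
 [ 486.93209302 -394.53960519  114.        ]
 [ 433.29556747 -402.34712383   70.        ]]
[[ 540.1788296  -324.48562509   70.        ]
 [ 558.23344289 -447.78753761   70.        ]
 [ 433.2405325  -466.68633338   70.        ]
 [ 414.33805878 -341.30996838   70.        ]]
```

Call:
jog_arm --series '[{"dx":0.025,"dy":0.012,"dz":-0.01,"rx":0,"ry":0,"rz":8,"gripper":1},{"dx":0.025,"dy":0.012,"dz":-0.02,"rx":0,"ry":0,"rz":8,"gripper":1},{"dx":0.0267,"dy":0.0137,"dz":-0.02,"rx":0,"ry":0,"rz":8,"gripper":1},{"dx":0,"dy":0,"dz":-0.03,"rx":0,"ry":0,"rz":8,"gripper":1},{"dx":0,"dy":0,"dz":-0.03,"rx":0,"ry":0,"rz":8,"gripper":1},{"dx":0,"dy":0,"dz":0,"rx":0,"ry":0,"rz":0,"gripper":1},{"dx":0,"dy":0,"dz":0,"rx":0,"ry":0,"rz":0,"gripper":1}]'

```text
t: 1.7
eef_pos: [485.3, -397.4, 146.0]
tcp_rot: [-1.571, 0.0, -0.55]
ft_force: [-0.6, 0.1, 0.1]
opening: 0.998
```

```bash
python3 - <<'E'
from look import *
s=look("c3")
E
```

```text
1.7 [ 485.3 -397.4  146. ] [-1.571  0.    -0.55 ] [-0.6  0.1  0.1] 0.998 j [-0.79  0.58  1.64 -0.    0.93 -0.24]
```

View pics/c3.png

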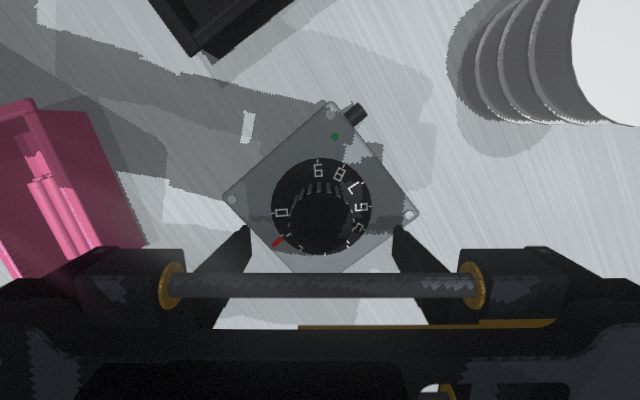

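Call:
jog_arm --series '[{"dx":0.0017,"dy":0.003,"dz":-0.02,"rx":0,"ry":0,"rz":0,"gripper":1},{"dx":0,"dy":0,"dz":-0.02,"rx":0,"ry":0,"rz":0,"gripper":1},{"dx":0,"dy":0,"dz":-0.011,"rx":0,"ry":0,"rz":0,"gripper":0.8},{"dx":0,"dy":0,"dz":0,"rx":0,"ry":0,"rz":0,"gripper":0},{"dx":0,"dy":0,"dz":0,"rx":0,"ry":0,"rz":0,"gripper":0},{"dx":0,"dy":0,"dz":0,"rx":0,"ry":0,"rz":0,"gripper":0},{"dx":0,"dy":0,"dz":0,"rx":0,"ry":0,"rz":0,"gripper":0}]'

```text
t: 2.45
eef_pos: [487.8, -393.5, 95.6]
tcp_rot: [-1.571, -0.001, -0.545]
ft_force: [-0.5, 0.3, -0.5]
opening: 0.634
```

Call:
jog_arm --series '[{"dx":0,"dy":0,"dz":0,"rx":0,"ry":0,"rz":0,"gripper":0},{"dx":0,"dy":0,"dz":0,"rx":0,"ry":0,"rz":0,"gripper":0},{"dx":0,"dy":0,"dz":0,"rx":0,"ry":0,"rz":0,"gripper":0},{"dx":0,"dy":0,"dz":0,"rx":0,"ry":0,"rz":-4,"gripper":0},{"dx":0,"dy":0,"dz":0,"rx":0,"ry":0,"rz":-6,"gripper":0}]'

```text
t: 2.95
eef_pos: [487.7, -393.4, 95.1]
tcp_rot: [-1.571, -0.001, -0.722]
ft_force: [-0.8, 0.4, 3.3]
opening: 0.503
```

Gripped (0.503 ≈ 48 mm). Continue turning: 140° more.

Call:
jog_arm --series '[{"dx":0,"dy":0,"dz":0,"rx":0,"ry":0,"rz":-7,"gripper":0},{"dx":0,"dy":0,"dz":0,"rx":0,"ry":0,"rz":-7,"gripper":0},{"dx":0,"dy":0,"dz":0,"rx":0,"ry":0,"rz":-7,"gripper":0},{"dx":0,"dy":0,"dz":0,"rx":0,"ry":0,"rz":-7,"gripper":0},{"dx":0,"dy":0,"dz":0,"rx":0,"ry":0,"rz":-7,"gripper":0},{"dx":0,"dy":0,"dz":0,"rx":0,"ry":0,"rz":-7,"gripper":0},{"dx":0,"dy":0,"dz":0,"rx":0,"ry":0,"rz":-7,"gripper":0},{"dx":0,"dy":0,"dz":0,"rx":0,"ry":0,"rz":-7,"gripper":0},{"dx":0,"dy":0,"dz":0,"rx":0,"ry":0,"rz":-7,"gripper":0},{"dx":0,"dy":0,"dz":0,"rx":0,"ry":0,"rz":-7,"gripper":0}]'

```text
t: 3.95
eef_pos: [487.9, -394.3, 95.1]
tcp_rot: [-1.569, -0.002, -1.946]
ft_force: [0.2, -5.4, 1.8]
opening: 0.501
```

Call:
jog_arm --series '[{"dx":0,"dy":0,"dz":0,"rx":0,"ry":0,"rz":-7,"gripper":0},{"dx":0,"dy":0,"dz":0,"rx":0,"ry":0,"rz":-7,"gripper":0},{"dx":0,"dy":0,"dz":0,"rx":0,"ry":0,"rz":-7,"gripper":0},{"dx":0,"dy":0,"dz":0,"rx":0,"ry":0,"rz":-7,"gripper":0},{"dx":0,"dy":0,"dz":0,"rx":0,"ry":0,"rz":-7,"gripper":0},{"dx":0,"dy":0,"dz":0,"rx":0,"ry":0,"rz":-7,"gripper":0},{"dx":0,"dy":0,"dz":0,"rx":0,"ry":0,"rz":-7,"gripper":0},{"dx":0,"dy":0,"dz":0,"rx":0,"ry":0,"rz":-7,"gripper":0},{"dx":0,"dy":0,"dz":0,"rx":0,"ry":0,"rz":-7,"gripper":0},{"dx":0,"dy":0,"dz":0,"rx":0,"ry":0,"rz":-7,"gripper":0},{"dx":0,"dy":0,"dz":0,"rx":0,"ry":0,"rz":0,"gripper":0}]'

```text
t: 5.05
eef_pos: [487.1, -394.8, 95.1]
tcp_rot: [-1.568, -0.0, 3.116]
ft_force: [-5.8, -8.2, 2.2]
opening: 0.502
```

```bash
python3 - <<'E'
from look import *
s=look("c4",220,100,420,300,3)
E
```

```text
5.05 [ 487.1 -394.8   95.1] [-1.568 -0.     3.116] [-5.8 -8.2  2.2] 0.502 j [-0.79  0.64  1.68 -0.    0.82  2.38]
```

View pics/c4.png

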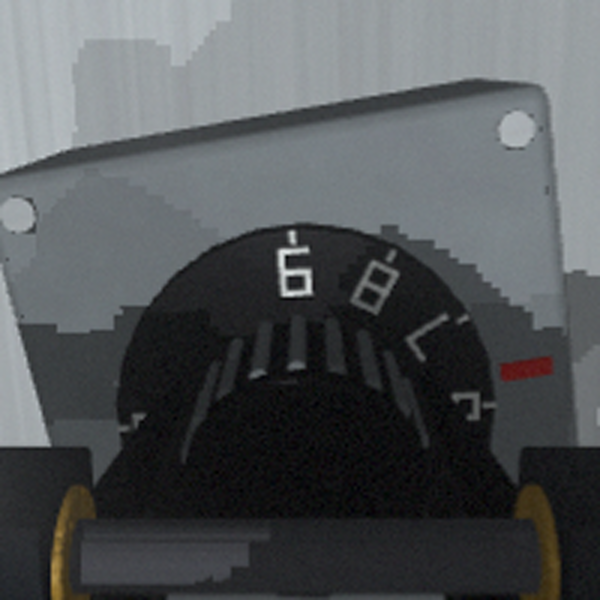

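Call:
jog_arm --series '[{"dx":0,"dy":0,"dz":0,"rx":0,"ry":0,"rz":3,"gripper":0},{"dx":0,"dy":0,"dz":0,"rx":0,"ry":0,"rz":0,"gripper":1},{"dx":0,"dy":0,"dz":0,"rx":0,"ry":0,"rz":0,"gripper":1},{"dx":0,"dy":0,"dz":0,"rx":0,"ry":0,"rz":0,"gripper":1},{"dx":0,"dy":0,"dz":0.02,"rx":0,"ry":0,"rz":0,"gripper":1},{"dx":0,"dy":0,"dz":0.045,"rx":0,"ry":0,"rz":0,"gripper":1},{"dx":0,"dy":0,"dz":0.045,"rx":0,"ry":0,"rz":8,"gripper":1},{"dx":0,"dy":0,"dz":0.045,"rx":0,"ry":0,"rz":8,"gripper":1},{"dx":-0.02,"dy":0,"dz":0.04,"rx":0,"ry":0,"rz":8,"gripper":1}]'

```text
t: 6.0
eef_pos: [468.6, -392.9, 291.7]
tcp_rot: [-1.57, 0.001, -2.685]
ft_force: [-0.4, -0.3, -0.0]
opening: 0.998
```

```bash
python3 - <<'E'
from look import *
s=look("c5",0,0,640,300,1)
E
```

```text
6.0 [ 468.6 -392.9  291.7] [-1.570e+00  1.000e-03 -2.685e+00] [-0.4 -0.3 -0. ] 0.998 j [-0.81  0.41  1.51  0.    1.22  1.88]
```

View pics/c5.png

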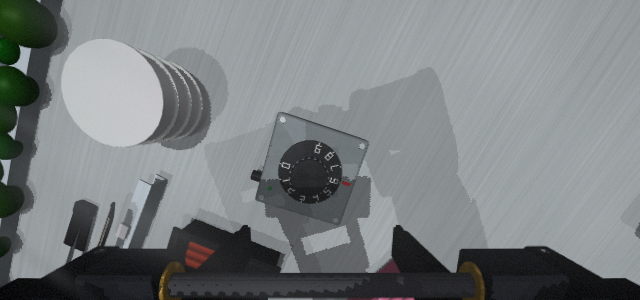

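```bash
python3 - <<'E'
from look import *
i=cv2.imread("pics/c5_full.png"); crop(i,250,100,380,230,5,"pics/c5z.png")
E
```

```text
(no output)
```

View pics/c5z.png

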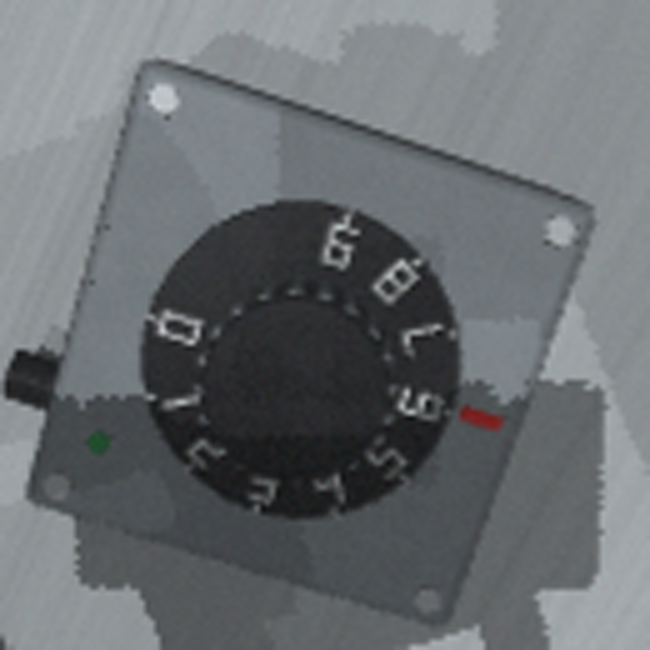

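Call:
jog_arm --series '[{"dx":0.009,"dy":0.039,"dz":0.007,"rx":0,"ry":0,"rz":7.8,"gripper":1},{"dx":0.009,"dy":0.039,"dz":0.007,"rx":0,"ry":0,"rz":7.8,"gripper":1},{"dx":0.009,"dy":0.039,"dz":0.007,"rx":0,"ry":0,"rz":7.8,"gripper":1},{"dx":0.009,"dy":0.039,"dz":0.007,"rx":0,"ry":0,"rz":7.8,"gripper":1},{"dx":0.009,"dy":0.039,"dz":0.007,"rx":0,"ry":0,"rz":7.8,"gripper":1},{"dx":0.009,"dy":0.039,"dz":0.007,"rx":0,"ry":0,"rz":7.8,"gripper":1},{"dx":0.009,"dy":0.039,"dz":0.007,"rx":0,"ry":0,"rz":7.8,"gripper":1},{"dx":0.009,"dy":0.039,"dz":0.007,"rx":0,"ry":0,"rz":7.8,"gripper":0.45},{"dx":0,"dy":0,"dz":0,"rx":0,"ry":0,"rz":0,"gripper":0.45},{"dx":0,"dy":0,"dz":0,"rx":0,"ry":0,"rz":0,"gripper":0.45}]'

```text
t: 7.05
eef_pos: [539.5, -80.5, 345.5]
tcp_rot: [-1.571, -0.0, -1.602]
ft_force: [0.3, -0.5, -0.9]
opening: 0.809
```

```bash
python3 - <<'E'
from look import *
s=look("d1")
i=cv2.imread("pics/d1_full.png"); crop(i,80,0,360,200,2.8,"pics/d1a.png"); crop(i,320,0,600,200,2.8,"pics/d1b.png")
E
```

```text
7.05 [539.5 -80.5 345.5] [-1.571 -0.    -1.602] [ 0.3 -0.5 -0.9] 0.809 j [-0.27  0.27  1.58 -0.    1.29  1.33]
```

View pics/d1.png

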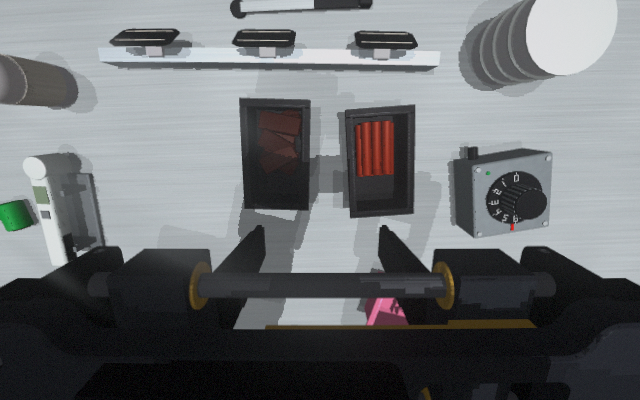

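View pics/d1a.png

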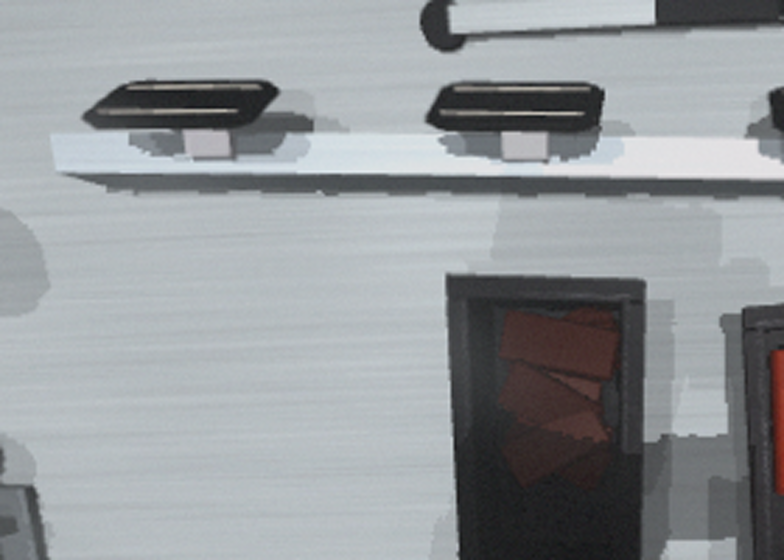

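View pics/d1b.png

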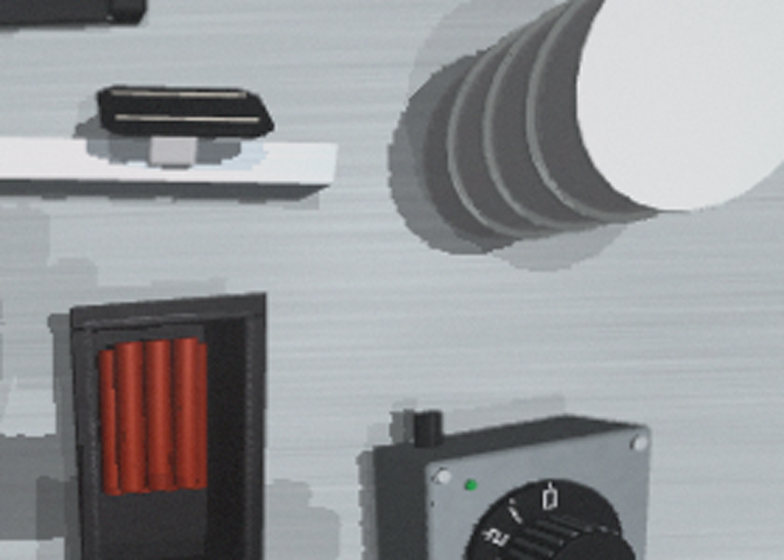

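```bash
python3 - <<'E'
from look import *
np.set_printoptions(precision=1,suppress=True)
C=posecam("d1")
a=lambda p:np.array(p)/2.8+[80,0]
b=lambda p:np.array(p)/2.8+[320,0]
e=back(C,[a((58,172)),b((328,186)),a((50,133)),b((338,143))],45); print("rail top near/far",e)
d=e[0]-e[1]; print(np.linalg.norm(d),"yaw deg",np.degrees(np.arctan2(d[1],d[0]))-90)
print("feet",back(C,[a((210,158)),a((525,160)),b((172,165))],45))
f=cv2.imread("pics/d1_full.png")
crop(f,230,80,430,230,4,"pics/d1c.png")
E
```

```text
rail top near/far [[ 716.9  254.6   45. ]
 [ 691.8 -263.6   45. ]
 [ 736.5  254.4   45. ]
 [ 713.2 -267.4   45. ]]
518.7860599047544 yaw deg -2.7798408180542964
feet [[ 720.1  168.3   45. ]
 [ 712.5   -4.    45. ]
 [ 704.6 -177.4   45. ]]
```

View pics/d1c.png

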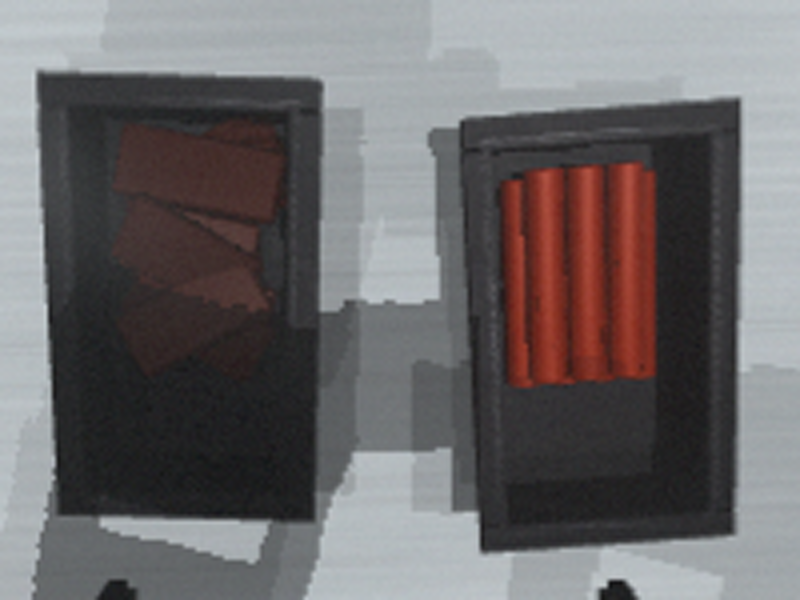

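```bash
python3 - <<'E'
from look import *
np.set_printoptions(precision=1,suppress=True)
C=posecam("d1")
c=lambda p:np.array(p)/4+[230,80]
for n,q in (("p2",[(38,72),(321,80),(313,520),(60,514)]),("p3",[(461,120),(740,98),(735,534),(483,550)])):
    w=back(C,c(q),65); print(n,w,w.mean(0)); d=(w[0]+w[1]-w[2]-w[3])/2; print(np.linalg.norm(d),"yaw",np.degrees(np.arctan2(d[1],d[0])))
E
```

```text
p2 [[653.6  39.5  65. ]
 [647.1 -67.2  65. ]
 [472.6 -56.4  65. ]
 [478.6  49.8  65. ]] [563.   -8.6  65. ]
175.10241291749657 yaw -3.4501618191654613
p3 [[ 631.  -119.9   65. ]
 [ 635.9 -226.1   65. ]
 [ 460.7 -234.5   65. ]
 [ 456.9 -127.9   65. ]] [ 546.1 -177.1   65. ]
174.88440651625325 yaw 2.688663910313972
```

Call:
jog_arm --series '[{"dx":-0.015,"dy":0.0375,"dz":-0.02,"rx":0,"ry":0,"rz":-1.7,"gripper":0.35},{"dx":-0.0145,"dy":0.0376,"dz":-0.02,"rx":0,"ry":0,"rz":0,"gripper":0.35},{"dx":0,"dy":0,"dz":-0.045,"rx":0,"ry":0,"rz":0,"gripper":0.35},{"dx":0,"dy":0,"dz":-0.045,"rx":0,"ry":0,"rz":0,"gripper":0.35},{"dx":0,"dy":0,"dz":-0.045,"rx":0,"ry":0,"rz":0,"gripper":0.35},{"dx":0,"dy":0,"dz":-0.02,"rx":0,"ry":0,"rz":0,"gripper":0.35},{"dx":0,"dy":0,"dz":0,"rx":0,"ry":0,"rz":0,"gripper":0.35}]'

```text
t: 7.8
eef_pos: [508.7, -7.2, 148.0]
tcp_rot: [-1.576, 0.0, -1.635]
ft_force: [-1.0, 0.3, 0.5]
opening: 0.355
```

```bash
python3 - <<'E'
from look import *
s=look("d2")
C=cam("wrist",s); p=s["eef_pos"]; R=Rn.from_euler("xyz",s["tcp_rot"]).as_matrix()
print(proj(C,[p+R@[x,11,0] for x in (-17,0,17)]))
E
```

```text
7.8 [508.7  -7.2 148. ] [-1.576  0.    -1.635] [-1.   0.3  0.5] 0.355 j [-0.14  0.43  1.92 -0.    0.79  1.49]
[[296.18308505 239.4609114 ]
 [321.37534947 239.46859796]
 [346.56715438 239.46382291]]
```

View pics/d2.png

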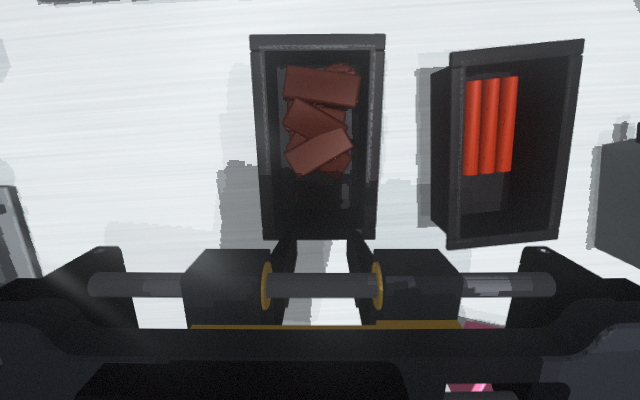

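Call:
jog_arm --series '[{"dx":0.0013,"dy":0.0018,"dz":-0.03,"rx":0,"ry":0,"rz":0,"gripper":0.35},{"dx":0,"dy":0,"dz":-0.03,"rx":0,"ry":0,"rz":0,"gripper":0.35},{"dx":0,"dy":0,"dz":-0.03,"rx":0,"ry":0,"rz":0,"gripper":0.35},{"dx":0,"dy":0,"dz":-0.02,"rx":0,"ry":0,"rz":0,"gripper":0.35},{"dx":0,"dy":0,"dz":-0.007,"rx":0,"ry":0,"rz":0,"gripper":0.35},{"dx":0,"dy":0,"dz":0,"rx":0,"ry":0,"rz":0,"gripper":0.35},{"dx":0,"dy":0,"dz":0,"rx":0,"ry":0,"rz":0,"gripper":0.35}]'

```text
t: 8.55
eef_pos: [512.1, -4.7, 35.0]
tcp_rot: [-1.569, -0.0, -1.633]
ft_force: [-0.2, -0.4, 0.4]
opening: 0.351
```

```bash
python3 - <<'E'
from look import *
s=look("d3")
E
```

```text
8.55 [512.1  -4.7  35. ] [-1.569 -0.    -1.633] [-0.2 -0.4  0.4] 0.351 j [-0.14  0.62  2.   -0.    0.52  1.49]
```

View pics/d3.png

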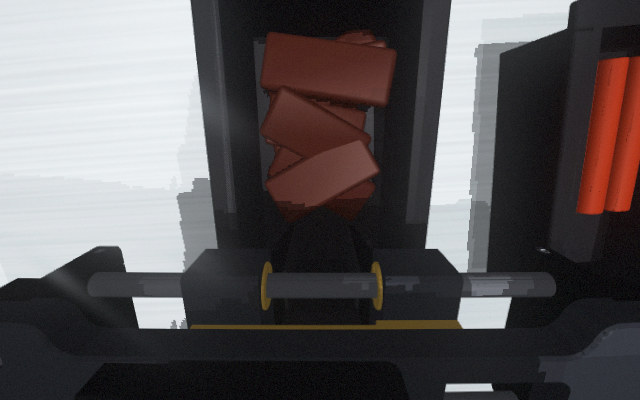

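Call:
jog_arm --series '[{"dx":0,"dy":0,"dz":0,"rx":0,"ry":0,"rz":0,"gripper":0.5},{"dx":0,"dy":0,"dz":0,"rx":0,"ry":0,"rz":0,"gripper":0.65},{"dx":0,"dy":0,"dz":0,"rx":0,"ry":0,"rz":0,"gripper":0.7},{"dx":0,"dy":0,"dz":0,"rx":0,"ry":0,"rz":0,"gripper":0.7},{"dx":0,"dy":0,"dz":0,"rx":0,"ry":0,"rz":0,"gripper":0.7}]'

```text
t: 9.1
eef_pos: [511.4, -4.3, 33.8]
tcp_rot: [-1.571, -0.0, -1.632]
ft_force: [-0.2, -0.3, 2.1]
opening: 0.676
```

Call:
jog_arm --series '[{"dx":0.005,"dy":0.0006,"dz":0,"rx":0,"ry":0,"rz":0.7,"gripper":0.75},{"dx":0.01,"dy":0.001,"dz":0,"rx":0,"ry":0,"rz":0,"gripper":0.75},{"dx":0.01,"dy":0.001,"dz":0,"rx":0,"ry":0,"rz":0,"gripper":0.75},{"dx":0.01,"dy":0.001,"dz":0,"rx":0,"ry":0,"rz":0,"gripper":0.75},{"dx":0.01,"dy":0.001,"dz":0,"rx":0,"ry":0,"rz":0,"gripper":0.75},{"dx":0.005,"dy":0.001,"dz":0,"rx":0,"ry":0,"rz":0,"gripper":0.75},{"dx":0.005,"dy":0.0007,"dz":0,"rx":0,"ry":0,"rz":0,"gripper":0.75},{"dx":0,"dy":0,"dz":0,"rx":0,"ry":0,"rz":0,"gripper":0.75},{"dx":0,"dy":0,"dz":0,"rx":0,"ry":0,"rz":0,"gripper":0.75}]'

```text
t: 10.0
eef_pos: [566.3, 2.1, 33.7]
tcp_rot: [-1.571, 0.0, -1.62]
ft_force: [-0.3, 1.3, 3.7]
opening: 0.674
```

```bash
python3 - <<'E'
from look import *
s=look("d4")
E
```

```text
10.0 [566.3   2.1  33.7] [-1.571  0.    -1.62 ] [-0.3  1.3  3.7] 0.674 j [-0.11  0.67  1.87  0.    0.61  1.51]
```

View pics/d4.png

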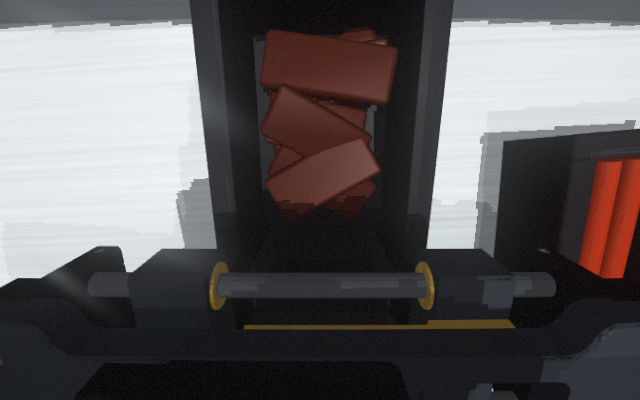

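Call:
jog_arm --series '[{"dx":0.003,"dy":0,"dz":0,"rx":0,"ry":0,"rz":0,"gripper":0.75},{"dx":0.003,"dy":0,"dz":0,"rx":0,"ry":0,"rz":0,"gripper":0.75},{"dx":0,"dy":0,"dz":0,"rx":0,"ry":0,"rz":0,"gripper":0.75},{"dx":0,"dy":0,"dz":0,"rx":0,"ry":0,"rz":0,"gripper":0.75}]'

```text
t: 10.45
eef_pos: [571.8, 2.0, 33.7]
tcp_rot: [-1.572, -0.0, -1.62]
ft_force: [-3.5, 0.4, 6.0]
opening: 0.675
```

Call:
jog_arm --series '[{"dx":0.002,"dy":0,"dz":0,"rx":0,"ry":0,"rz":0,"gripper":0.75},{"dx":0.001,"dy":0,"dz":0,"rx":0,"ry":0,"rz":0,"gripper":0.75},{"dx":0,"dy":0,"dz":0,"rx":0,"ry":0,"rz":0,"gripper":0.75}]'

```text
t: 10.75
eef_pos: [572.6, 2.1, 33.7]
tcp_rot: [-1.577, -0.0, -1.62]
ft_force: [-16.1, -1.6, 13.4]
opening: 0.673
```

Call:
jog_arm --series '[{"dx":-0.001,"dy":0,"dz":0,"rx":0,"ry":0,"rz":0,"gripper":0.5},{"dx":0,"dy":0,"dz":0,"rx":0,"ry":0,"rz":0,"gripper":0.35},{"dx":0,"dy":0,"dz":0,"rx":0,"ry":0,"rz":0,"gripper":0.35},{"dx":0,"dy":0,"dz":0,"rx":0,"ry":0,"rz":0,"gripper":0.35},{"dx":0,"dy":0,"dz":0.02,"rx":0,"ry":0,"rz":0,"gripper":0.35},{"dx":0,"dy":0,"dz":0.045,"rx":0,"ry":0,"rz":0,"gripper":0.35},{"dx":-0.01,"dy":-0.02,"dz":0.04,"rx":0,"ry":0,"rz":0,"gripper":0.35},{"dx":-0.03,"dy":-0.04,"dz":0,"rx":0,"ry":0,"rz":0,"gripper":0.35},{"dx":-0.02,"dy":-0.045,"dz":0,"rx":0,"ry":0,"rz":0,"gripper":0.35},{"dx":-0.02,"dy":-0.045,"dz":0,"rx":0,"ry":0,"rz":0,"gripper":0.35},{"dx":0,"dy":-0.02,"dz":0,"rx":0,"ry":0,"rz":3,"gripper":0.35},{"dx":0,"dy":0,"dz":0,"rx":0,"ry":0,"rz":3,"gripper":0.35}]'

```text
t: 11.95
eef_pos: [494.2, -170.9, 138.8]
tcp_rot: [-1.57, -0.001, -1.517]
ft_force: [0.4, 0.3, -0.2]
opening: 0.351
```

```bash
python3 - <<'E'
from look import *
s=look("d5")
E
```

```text
11.95 [ 494.2 -170.9  138.8] [-1.570e+00 -1.000e-03 -1.517e+00] [ 0.4  0.3 -0.2] 0.351 j [-0.46  0.46  1.9  -0.    0.78  1.06]
```

View pics/d5.png

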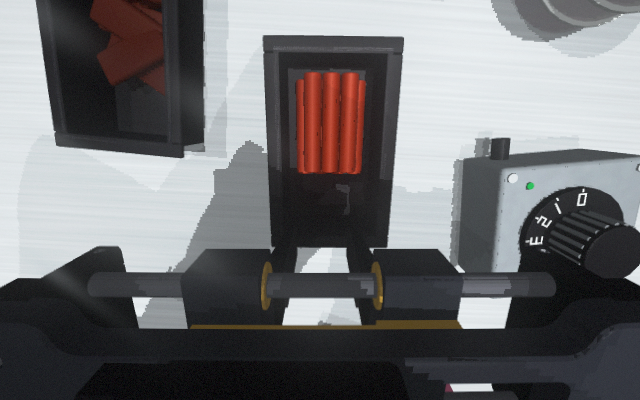

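```bash
python3 - <<'E'
from look import *
np.set_printoptions(precision=1,suppress=True)
C=posecam("d5")
w=back(C,[(264,36.5),(403,38.5),(388,247),(272,245)],65); print(w,w.mean(0)); d=(w[0]+w[1]-w[2]-w[3])/2; print(np.linalg.norm(d),"yaw",np.degrees(np.arctan2(d[1],d[0])))
d=w[0]+w[3]-w[1]-w[2]; print(np.degrees(np.arctan2(d[1],d[0]))-90)
E
```

```text
[[ 630.6 -119.8   65. ]
 [ 635.1 -225.6   65. ]
 [ 461.7 -234.8   65. ]
 [ 457.9 -127.    65. ]] [ 546.3 -176.8   65. ]
173.29913121421095 yaw 2.7129108489007625
2.2081051484210548
```

Call:
jog_arm --series '[{"dx":0,"dy":-0.008,"dz":-0.02,"rx":0,"ry":0,"rz":-0.5,"gripper":0.35},{"dx":0,"dy":0,"dz":-0.03,"rx":0,"ry":0,"rz":0,"gripper":0.35},{"dx":0,"dy":0,"dz":-0.03,"rx":0,"ry":0,"rz":0,"gripper":0.35},{"dx":0,"dy":0,"dz":-0.025,"rx":0,"ry":0,"rz":0,"gripper":0.35},{"dx":0,"dy":0,"dz":0,"rx":0,"ry":0,"rz":0,"gripper":0.35},{"dx":0,"dy":0,"dz":0,"rx":0,"ry":0,"rz":0,"gripper":0.35}]'

```text
t: 12.6
eef_pos: [494.5, -175.8, 33.9]
tcp_rot: [-1.571, 0.0, -1.524]
ft_force: [0.1, 1.2, 0.9]
opening: 0.347
```

Call:
jog_arm --series '[{"dx":0,"dy":0,"dz":0,"rx":0,"ry":0,"rz":0,"gripper":0.5},{"dx":0,"dy":0,"dz":0,"rx":0,"ry":0,"rz":0,"gripper":0.65},{"dx":0,"dy":0,"dz":0,"rx":0,"ry":0,"rz":0,"gripper":0.75},{"dx":0,"dy":0,"dz":0,"rx":0,"ry":0,"rz":0,"gripper":0.75},{"dx":0,"dy":0,"dz":0,"rx":0,"ry":0,"rz":0,"gripper":0.75}]'

```text
t: 13.1
eef_pos: [494.6, -176.3, 34.2]
tcp_rot: [-1.57, -0.001, -1.524]
ft_force: [0.2, -1.9, 6.0]
opening: 0.675
```

Call:
jog_arm --series '[{"dx":0.006,"dy":0.001,"dz":0,"rx":0,"ry":0,"rz":-0.5,"gripper":0.75},{"dx":0.008,"dy":0.001,"dz":0,"rx":0,"ry":0,"rz":-0.7,"gripper":0.75},{"dx":0.008,"dy":0.001,"dz":0,"rx":0,"ry":0,"rz":-0.7,"gripper":0.75},{"dx":0.008,"dy":0.001,"dz":0,"rx":0,"ry":0,"rz":-0.7,"gripper":0.75},{"dx":0.008,"dy":0.001,"dz":0,"rx":0,"ry":0,"rz":-0.7,"gripper":0.75},{"dx":0.008,"dy":0.001,"dz":0,"rx":0,"ry":0,"rz":-0.7,"gripper":0.75},{"dx":0.008,"dy":0.001,"dz":0,"rx":0,"ry":0,"rz":-0.7,"gripper":0.75},{"dx":0.006,"dy":0.001,"dz":0,"rx":0,"ry":0,"rz":-0.7,"gripper":0.75},{"dx":0.002,"dy":0,"dz":0,"rx":0,"ry":0,"rz":0,"gripper":0.75},{"dx":0,"dy":0,"dz":0,"rx":0,"ry":0,"rz":0,"gripper":0.75},{"dx":0,"dy":0,"dz":0,"rx":0,"ry":0,"rz":0,"gripper":0.75}]'

```text
t: 14.2
eef_pos: [556.2, -167.8, 34.2]
tcp_rot: [-1.571, 0.0, -1.618]
ft_force: [-2.3, 1.0, 7.8]
opening: 0.675
```

```bash
python3 - <<'E'
from look import *
s=look("d6")
E
```

```text
14.2 [ 556.2 -167.8   34.2] [-1.571  0.    -1.618] [-2.3  1.   7.8] 0.675 j [-0.41  0.68  1.83  0.    0.63  1.21]
```

View pics/d6.png

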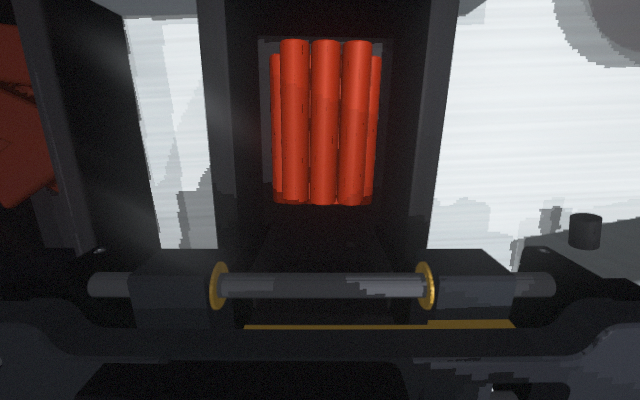

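Call:
jog_arm --series '[{"dx":0.003,"dy":0,"dz":0,"rx":0,"ry":0,"rz":0,"gripper":0.75},{"dx":0.003,"dy":0,"dz":0,"rx":0,"ry":0,"rz":0,"gripper":0.75},{"dx":0.001,"dy":0,"dz":0,"rx":0,"ry":0,"rz":0,"gripper":0.75},{"dx":0,"dy":0,"dz":0,"rx":0,"ry":0,"rz":0,"gripper":0.75}]'

```text
t: 14.65
eef_pos: [562.8, -167.9, 34.2]
tcp_rot: [-1.572, 0.0, -1.618]
ft_force: [-5.0, 1.4, 9.5]
opening: 0.675
```

Call:
jog_arm --series '[{"dx":0.002,"dy":0,"dz":0,"rx":0,"ry":0,"rz":0,"gripper":0.75},{"dx":0,"dy":0,"dz":0,"rx":0,"ry":0,"rz":0,"gripper":0.75},{"dx":0,"dy":0,"dz":0,"rx":0,"ry":0,"rz":0,"gripper":0.75}]'

```text
t: 14.95
eef_pos: [564.8, -167.9, 34.2]
tcp_rot: [-1.572, 0.0, -1.618]
ft_force: [-4.7, 0.9, 9.1]
opening: 0.674
```

Not yet against the rail; continue.

Call:
jog_arm --series '[{"dx":0.002,"dy":0,"dz":0,"rx":0,"ry":0,"rz":0,"gripper":0.75},{"dx":0,"dy":0,"dz":0,"rx":0,"ry":0,"rz":0,"gripper":0.75},{"dx":0,"dy":0,"dz":0,"rx":0,"ry":0,"rz":0,"gripper":0.75}]'

```text
t: 15.25
eef_pos: [565.2, -167.8, 34.1]
tcp_rot: [-1.575, 0.001, -1.618]
ft_force: [-12.8, -0.5, 14.0]
opening: 0.674
```

Call:
jog_arm --series '[{"dx":0.002,"dy":0,"dz":0,"rx":0,"ry":0,"rz":0,"gripper":0.75},{"dx":0,"dy":0,"dz":0,"rx":0,"ry":0,"rz":0,"gripper":0.75},{"dx":0,"dy":0,"dz":0,"rx":0,"ry":0,"rz":0,"gripper":0.75}]'

```text
t: 15.55
eef_pos: [565.3, -167.8, 34.1]
tcp_rot: [-1.579, 0.001, -1.617]
ft_force: [-24.6, -4.4, 20.4]
opening: 0.675
```

Against the rail. Release, lift and look over the whole row.

Call:
jog_arm --series '[{"dx":-0.003,"dy":0,"dz":0,"rx":0,"ry":0,"rz":0,"gripper":0.5},{"dx":0,"dy":0,"dz":0,"rx":0,"ry":0,"rz":0,"gripper":0.35},{"dx":0,"dy":0,"dz":0,"rx":0,"ry":0,"rz":0,"gripper":0.35},{"dx":0,"dy":0,"dz":0,"rx":0,"ry":0,"rz":0,"gripper":0.35},{"dx":0,"dy":0,"dz":0.03,"rx":0,"ry":0,"rz":0,"gripper":0.35},{"dx":0,"dy":0,"dz":0.045,"rx":0,"ry":0,"rz":0,"gripper":0.35},{"dx":0,"dy":0.015,"dz":0.045,"rx":0,"ry":0,"rz":0,"gripper":0.7},{"dx":0,"dy":0.02,"dz":0.045,"rx":0,"ry":0,"rz":0,"gripper":0.7},{"dx":0,"dy":0.02,"dz":0.045,"rx":0,"ry":0,"rz":0,"gripper":0.7},{"dx":0,"dy":0.02,"dz":0.045,"rx":0,"ry":0,"rz":0,"gripper":0.7},{"dx":0,"dy":0.02,"dz":0.045,"rx":0,"ry":0,"rz":0,"gripper":0.7},{"dx":0,"dy":0,"dz":0,"rx":0,"ry":0,"rz":0,"gripper":0.7}]'

```text
t: 16.75
eef_pos: [567.7, -71.3, 339.8]
tcp_rot: [-1.561, -0.002, -1.616]
ft_force: [0.4, -0.1, 0.2]
opening: 0.701
```

```bash
python3 - <<'E'
from look import *
s=look("e1")
i=cv2.imread("pics/e1_full.png"); crop(i,210,40,450,220,3.3,"pics/e1a.png")
E
```

```text
16.75 [567.7 -71.3 339.8] [-1.561 -0.002 -1.616] [ 0.4 -0.1  0.2] 0.701 j [-0.24  0.32  1.53  0.    1.28  1.38]
```

View pics/e1.png

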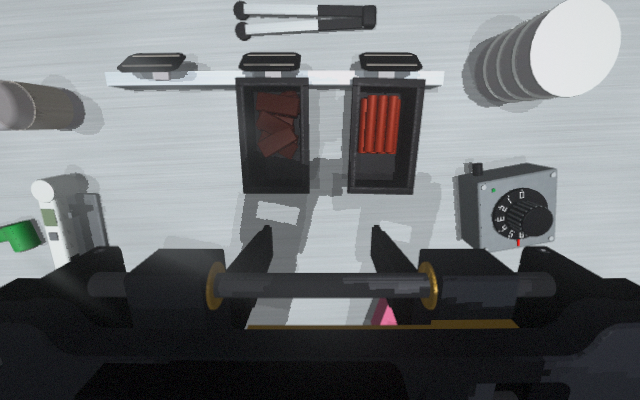

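View pics/e1a.png

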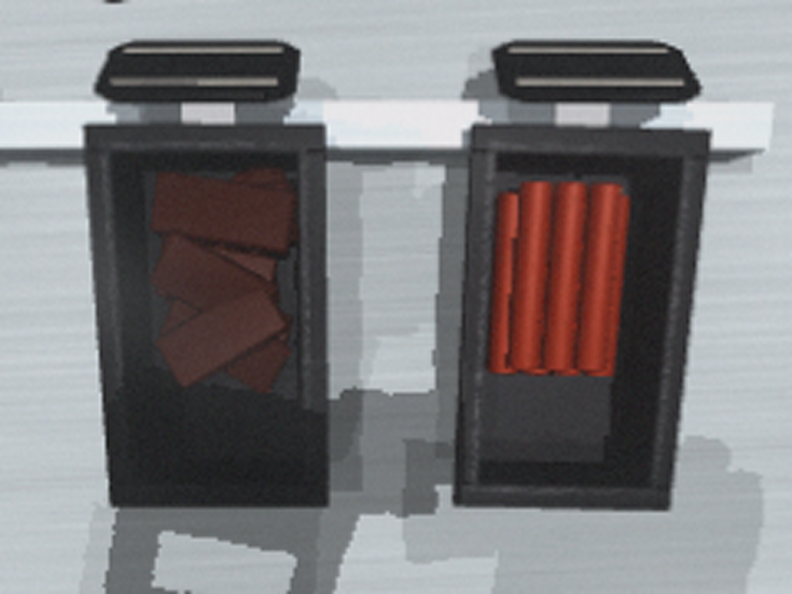

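```bash
python3 - <<'E'
from look import *
np.set_printoptions(precision=1,suppress=True)
C=posecam("e1")
c=lambda p:np.array(p)/3.3+[210,40]
e=back(C,[(107,82),(443,84)],45)
for n,q in (("p2",[(85,126),(326,127),(328,507),(110,506)]),("p3",[(470,126),(710,131),(670,509),(453,504)])):
    w=back(C,c(q),65); print(n,w,w.mean(0)); d=(w[0]+w[1]-w[2]-w[3])/2; print(np.linalg.norm(d),"yaw",np.degrees(np.arctan2(d[1],d[0])))
# rail near top edge visible segments & feet
n=back(C,[c((20,147)),c((400,151)),c((752,152))],45); print(n); d=n[0]-n[2]; print(np.degrees(np.arctan2(d[1],d[0]))-90)
print("feet",back(C,[c((209,122)),c((582,123)),(160,80)],45))
E
```

```text
p2 [[713.4  47.5  65. ]
 [707.8 -59.7  65. ]
 [533.7 -50.7  65. ]
 [539.1  57.   65. ]] [623.5  -1.5  65. ]
174.4400519137704 yaw -3.0258721930100156
p3 [[ 705.4 -123.7   65. ]
 [ 698.9 -230.9   65. ]
 [ 525.  -220.    65. ]
 [ 532.4 -112.5   65. ]] [ 615.4 -171.8   65. ]
173.82982551770644 yaw -3.6317913397326955
[[ 709.    84.8   45. ]
 [ 698.8  -93.    45. ]
 [ 691.5 -258.3   45. ]]
-2.929563789378207
feet [[ 715.5   -4.8   45. ]
 [ 707.4 -178.1   45. ]
 [ 720.1  170.8   45. ]]
```

Call:
jog_arm --series '[{"dx":-0.008,"dy":0.038,"dz":-0.004,"rx":0,"ry":0,"rz":-1,"gripper":0.7},{"dx":-0.008,"dy":0.038,"dz":-0.004,"rx":0,"ry":0,"rz":-1,"gripper":0.7},{"dx":-0.008,"dy":0.038,"dz":-0.004,"rx":0,"ry":0,"rz":0,"gripper":0.7},{"dx":-0.008,"dy":0.038,"dz":-0.004,"rx":0,"ry":0,"rz":0,"gripper":0.7},{"dx":-0.008,"dy":0.038,"dz":-0.004,"rx":0,"ry":0,"rz":0,"gripper":0.7},{"dx":-0.008,"dy":0.038,"dz":-0.004,"rx":0,"ry":0,"rz":0,"gripper":0.7},{"dx":-0.008,"dy":0.038,"dz":-0.004,"rx":0,"ry":0,"rz":0,"gripper":0.7},{"dx":-0.008,"dy":0.038,"dz":-0.004,"rx":0,"ry":0,"rz":0,"gripper":0.7},{"dx":-0.008,"dy":0.038,"dz":-0.004,"rx":0,"ry":0,"rz":0,"gripper":0.7},{"dx":-0.008,"dy":0.038,"dz":-0.004,"rx":0,"ry":0,"rz":0,"gripper":0.7},{"dx":-0.008,"dy":0.038,"dz":-0.004,"rx":0,"ry":0,"rz":0,"gripper":0.7},{"dx":-0.008,"dy":0.03,"dz":-0.004,"rx":0,"ry":0,"rz":0,"gripper":0.7}]'

```text
t: 18.0
eef_pos: [469.7, 376.4, 283.6]
tcp_rot: [-1.573, -0.002, -1.653]
ft_force: [0.7, -0.2, 0.8]
opening: 0.703
```

```bash
python3 - <<'E'
from look import *
env.read_camera("wrist"); env.read_camera("wrist")
s=look("f1")
i=cv2.imread("pics/f1_full.png"); crop(i,220,60,440,240,3.5,"pics/f1a.png")
E
```

```text
18.1 [469.  377.2 283.1] [-1.574 -0.002 -1.65 ] [-0.3 -0.3 -0.4] 0.698 j [0.57 0.41 1.54 0.   1.2  2.22]
```

View pics/f1.png

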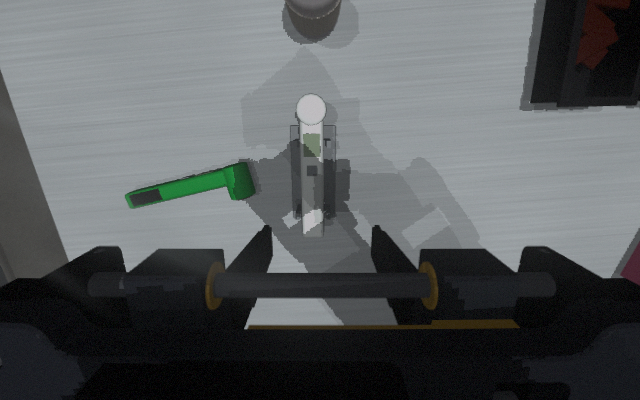

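View pics/f1a.png

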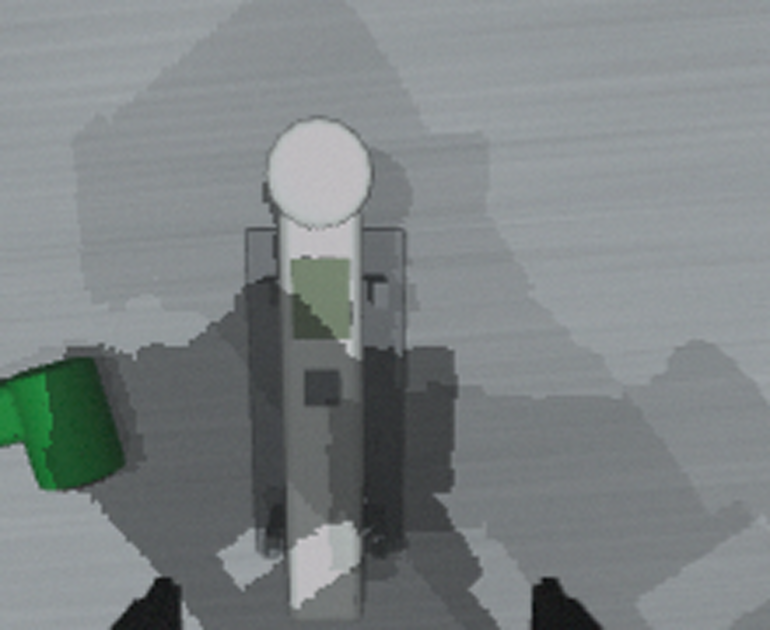

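```bash
python3 - <<'E'
from look import *
np.set_printoptions(precision=1,suppress=True)
C=posecam("f1")
c=lambda p:np.array(p)/3.5+[220,60]
w=back(C,c([(320,172),(320,235),(325.5,617),(277.5,235),(361,235),(290,615),(361,615)]),71); print(w)
d=w[1]-w[2]; print(np.linalg.norm(d), "yaw",np.degrees(np.arctan2(d[1],d[0]))); h=w[0]-w[2]; print(np.linalg.norm(h),np.degrees(np.arctan2(h[1],h[0])))
b=back(C,c([(246,229),(406,229),(256,553),(405,552)]),10); print("base",b,b.mean(0))
E
```

```text
[[560.4 382.3  71. ]
 [538.  384.3  71. ]
 [383.9 395.8  71. ]
 [539.3 400.2  71. ]
 [536.8 369.1  71. ]
 [385.9 410.5  71. ]
 [383.6 381.   71. ]]
154.59283084887804 yaw -4.265025262079039
177.05604148303 -4.370808862583758
base [[541.7 418.3  10. ]
 [536.2 349.   10. ]
 [392.8 430.   10. ]
 [387.6 359.1  10. ]] [464.6 389.1  10. ]
```

Call:
jog_arm --series '[{"dx":0.001,"dy":0.0122,"dz":-0.03,"rx":0,"ry":0,"rz":0.2,"gripper":0.7},{"dx":0,"dy":0,"dz":-0.045,"rx":0,"ry":0,"rz":0,"gripper":0.7},{"dx":0,"dy":0,"dz":-0.045,"rx":0,"ry":0,"rz":0,"gripper":0.7},{"dx":0,"dy":0,"dz":-0.033,"rx":0,"ry":0,"rz":0,"gripper":0.7},{"dx":0,"dy":0,"dz":0,"rx":0,"ry":0,"rz":0,"gripper":0.7},{"dx":0,"dy":0,"dz":0,"rx":0,"ry":0,"rz":0,"gripper":0.7}]'

```text
t: 18.75
eef_pos: [472.0, 386.3, 133.0]
tcp_rot: [-1.571, -0.001, -1.651]
ft_force: [0.4, 0.4, 0.6]
opening: 0.698
```

```bash
python3 - <<'E'
from look import *
s=look("f2")
C=cam("wrist",s)
print(proj(C,[[557+4.5,382.7,71],[477,388.8,71]]))
E
```

```text
18.75 [472.  386.3 133. ] [-1.571e+00 -1.000e-03 -1.651e+00] [0.4 0.4 0.6] 0.698 j [ 0.58  0.57  1.69 -0.    0.88  2.23]
[[316.70736793 103.77931295]
 [317.93478347 209.23991932]]
```

View pics/f2.png

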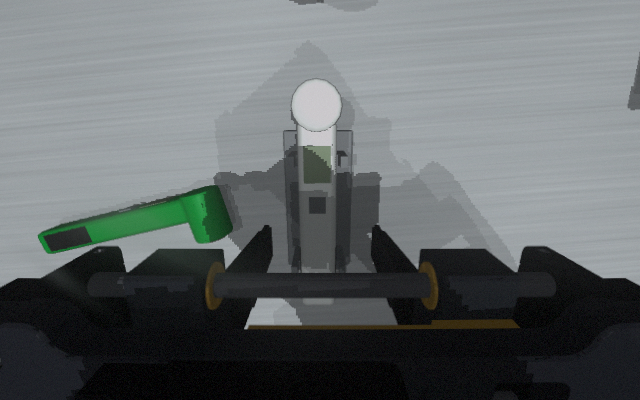

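Call:
jog_arm --series '[{"dx":-0.001,"dy":0.003,"dz":-0.03,"rx":0,"ry":0,"rz":0.3,"gripper":0.7},{"dx":0,"dy":0,"dz":-0.03,"rx":0,"ry":0,"rz":0,"gripper":0.7},{"dx":0,"dy":0,"dz":-0.023,"rx":0,"ry":0,"rz":0,"gripper":0.7},{"dx":0,"dy":0,"dz":0,"rx":0,"ry":0,"rz":0,"gripper":0.7},{"dx":0,"dy":0,"dz":0,"rx":0,"ry":0,"rz":0,"gripper":0.7},{"dx":0,"dy":0,"dz":0,"rx":0,"ry":0,"rz":0,"gripper":0.7}]'

```text
t: 19.4
eef_pos: [471.3, 390.7, 51.9]
tcp_rot: [-1.568, 0.002, -1.644]
ft_force: [0.3, 0.3, 0.1]
opening: 0.7
```

Before closing, record this pose; then close and check.

Call:
jog_arm --series '[{"dx":0,"dy":0,"dz":0,"rx":0,"ry":0,"rz":0,"gripper":0.5},{"dx":0,"dy":0,"dz":0,"rx":0,"ry":0,"rz":0,"gripper":0.4},{"dx":0,"dy":0,"dz":0,"rx":0,"ry":0,"rz":0,"gripper":0},{"dx":0,"dy":0,"dz":0,"rx":0,"ry":0,"rz":0,"gripper":0},{"dx":0,"dy":0,"dz":0,"rx":0,"ry":0,"rz":0,"gripper":0},{"dx":0,"dy":0,"dz":0,"rx":0,"ry":0,"rz":0,"gripper":0}]'

```text
t: 20.0
eef_pos: [470.3, 390.2, 49.7]
tcp_rot: [-1.571, -0.0, -1.644]
ft_force: [-0.5, 0.2, 1.1]
opening: 0.334
```

```bash
python3 - <<'E'
from look import *
s=look("f3")
E
```

```text
20.0 [470.3 390.2  49.7] [-1.571 -0.    -1.644] [-0.5  0.2  1.1] 0.334 j [ 0.58  0.69  1.74 -0.    0.71  2.23]
```

View pics/f3.png

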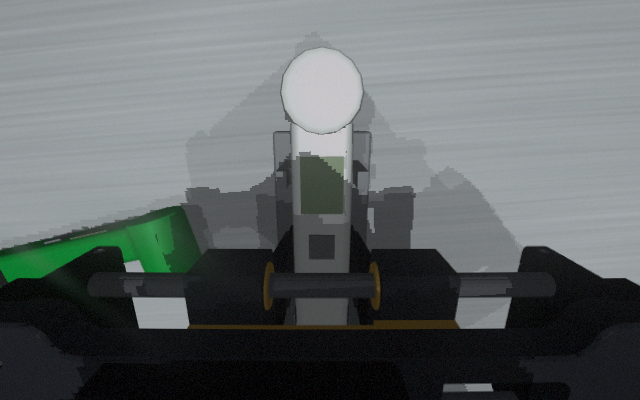

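```bash
python3 - <<'E'
from look import *
C=posecam("f3"); print(back(C,[(322,90),(322,90)],[71,75]))
E
```

```text
[[561.16432018 383.1867065   71.        ]
 [560.76572762 383.22604259  75.        ]]
```

Call:
jog_arm --series '[{"dx":0,"dy":0,"dz":0.01,"rx":0,"ry":0,"rz":0,"gripper":0},{"dx":0,"dy":0,"dz":0.025,"rx":0,"ry":0,"rz":0,"gripper":0},{"dx":0,"dy":0,"dz":0.04,"rx":0,"ry":0,"rz":0,"gripper":0},{"dx":0,"dy":0,"dz":0.04,"rx":0,"ry":0,"rz":0,"gripper":0},{"dx":0,"dy":0,"dz":0.03,"rx":0,"ry":0,"rz":0,"gripper":0},{"dx":0,"dy":0,"dz":0,"rx":0,"ry":0,"rz":0,"gripper":0},{"dx":0,"dy":0,"dz":0,"rx":0,"ry":0,"rz":0,"gripper":0}]'

```text
t: 20.75
eef_pos: [470.1, 390.0, 195.1]
tcp_rot: [-1.57, 0.0, -1.644]
ft_force: [-0.3, -0.5, -2.2]
opening: 0.335
```

```bash
python3 - <<'E'
from look import *
s=look("f4")
cv2.imwrite("pics/f4s.png",env.read_camera("side")[:,:,::-1])
E
```

```text
20.75 [470.1 390.  195.1] [-1.57   0.    -1.644] [-0.3 -0.5 -2.2] 0.335 j [ 0.58  0.5   1.63 -0.    1.01  2.23]
```

View pics/f4.png

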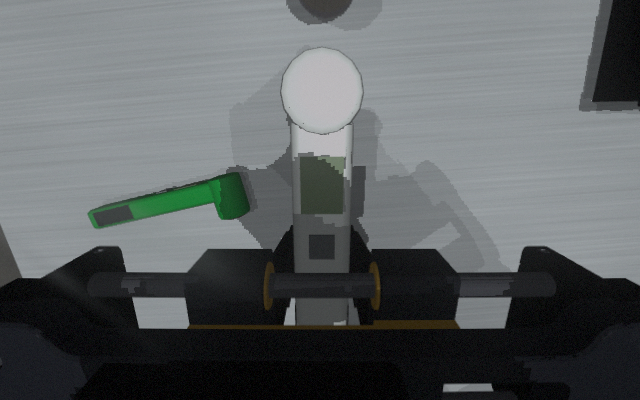

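View pics/f4s.png

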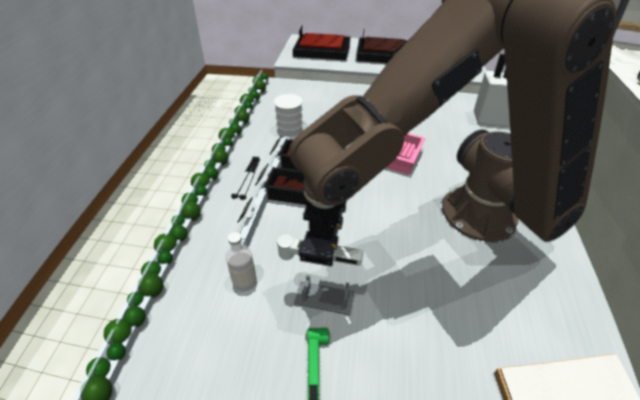

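Call:
jog_arm --series '[{"dx":0.004,"dy":-0.02,"dz":0,"rx":0,"ry":0,"rz":0,"gripper":0},{"dx":0.008,"dy":-0.035,"dz":0,"rx":0,"ry":0,"rz":0,"gripper":0},{"dx":0.008,"dy":-0.04,"dz":0,"rx":0,"ry":0,"rz":0,"gripper":0},{"dx":0.008,"dy":-0.04,"dz":0,"rx":0,"ry":0,"rz":0,"gripper":0},{"dx":0.01,"dy":-0.04,"dz":0,"rx":0,"ry":0,"rz":0,"gripper":0},{"dx":0.01,"dy":-0.04,"dz":0,"rx":0,"ry":0,"rz":0,"gripper":0},{"dx":0.01,"dy":-0.04,"dz":0,"rx":0,"ry":0,"rz":0,"gripper":0},{"dx":0.01,"dy":-0.04,"dz":0,"rx":0,"ry":0,"rz":0,"gripper":0},{"dx":0.009,"dy":-0.04,"dz":0,"rx":0,"ry":0,"rz":0,"gripper":0},{"dx":0.005,"dy":-0.03,"dz":0,"rx":0,"ry":0,"rz":0,"gripper":0},{"dx":0.003,"dy":-0.02,"dz":0,"rx":0,"ry":0,"rz":0,"gripper":0},{"dx":0,"dy":0,"dz":0,"rx":0,"ry":0,"rz":0,"gripper":0}]'

```text
t: 22.05
eef_pos: [555.2, 3.0, 193.2]
tcp_rot: [-1.573, -0.0, -1.647]
ft_force: [0.2, 0.7, -1.6]
opening: 0.333
```

```bash
python3 - <<'E'
from look import *
s=look("g1")
i=env.read_camera("scene")[:,:,::-1]; crop(i,190,90,350,210,5,"pics/g1s.png")
C=posecam("g1"); d=s["eef_pos"]+[90.9,-7,-29.7]; print(d, proj(C,[d,[646,-2,38]]))
E
```

```text
22.05 [555.2   3.  193.2] [-1.573 -0.    -1.647] [ 0.2  0.7 -1.6] 0.333 j [-0.11  0.43  1.77 -0.    0.95  1.53]
[646.06534083  -4.0109157  163.48916693] [[321.43366618  98.11094499]
 [319.5094495  107.05834744]]
```

View pics/g1.png

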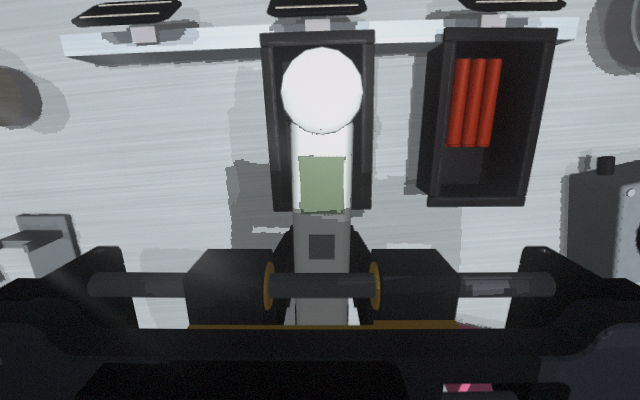

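View pics/g1s.png

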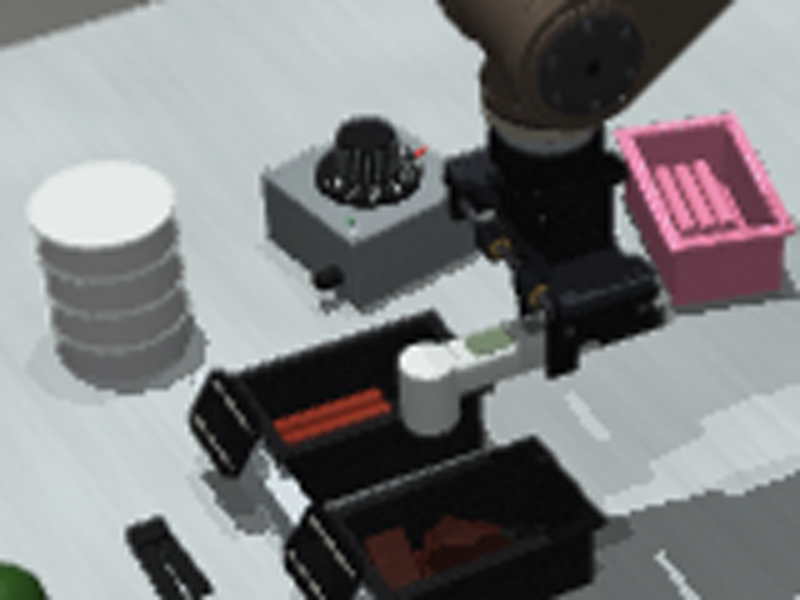

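Call:
jog_arm --series '[{"dx":0,"dy":0.001,"dz":0,"rx":0,"ry":0,"rz":0,"gripper":0},{"dx":0,"dy":0,"dz":0,"rx":0,"ry":0,"rz":0,"gripper":0},{"dx":0,"dy":0,"dz":0,"rx":0,"ry":0,"rz":0,"gripper":0},{"dx":0,"dy":0,"dz":0,"rx":0,"ry":0,"rz":0,"gripper":0},{"dx":0,"dy":0,"dz":0,"rx":0,"ry":0,"rz":0,"gripper":0},{"dx":0,"dy":0,"dz":0,"rx":0,"ry":0,"rz":0,"gripper":0},{"dx":0,"dy":0,"dz":0,"rx":0,"ry":0,"rz":0,"gripper":0},{"dx":0,"dy":0,"dz":0,"rx":0,"ry":0,"rz":0,"gripper":0},{"dx":0,"dy":0,"dz":0,"rx":0,"ry":0,"rz":0,"gripper":0},{"dx":0,"dy":0,"dz":0,"rx":0,"ry":0,"rz":0,"gripper":0},{"dx":0,"dy":0,"dz":0,"rx":0,"ry":0,"rz":0,"gripper":0},{"dx":0,"dy":0,"dz":0,"rx":0,"ry":0,"rz":0,"gripper":0}]'

```text
t: 23.35
eef_pos: [555.3, 6.2, 194.7]
tcp_rot: [-1.571, -0.0, -1.644]
ft_force: [-0.0, 0.5, -1.7]
opening: 0.338
```

Call:
jog_arm --series '[{"dx":0,"dy":0,"dz":0,"rx":0,"ry":0,"rz":0,"gripper":0},{"dx":0,"dy":0,"dz":0,"rx":0,"ry":0,"rz":0,"gripper":0},{"dx":0,"dy":0,"dz":0,"rx":0,"ry":0,"rz":0,"gripper":0},{"dx":0,"dy":0,"dz":0,"rx":0,"ry":0,"rz":0,"gripper":0},{"dx":0,"dy":0,"dz":0,"rx":0,"ry":0,"rz":0,"gripper":0},{"dx":0,"dy":0,"dz":0,"rx":0,"ry":0,"rz":0,"gripper":0},{"dx":0,"dy":0,"dz":0,"rx":0,"ry":0,"rz":0,"gripper":0},{"dx":0,"dy":0,"dz":0,"rx":0,"ry":0,"rz":0,"gripper":0},{"dx":0,"dy":0,"dz":0,"rx":0,"ry":0,"rz":0,"gripper":0},{"dx":0,"dy":0,"dz":0,"rx":0,"ry":0,"rz":0,"gripper":0}]'

```text
t: 24.35
eef_pos: [555.3, 6.1, 194.7]
tcp_rot: [-1.571, -0.0, -1.644]
ft_force: [-0.6, -0.2, -2.0]
opening: 0.328
```

```bash
python3 - <<'E'
from look import *
s=look("g2",0,0,640,300,1)
C=posecam("g2"); 
i=cv2.imread("pics/g2_full.png"); crop(i,240,10,580,230,2.3,"pics/g2z.png")
E
```

```text
24.35 [555.3   6.1 194.7] [-1.571 -0.    -1.644] [-0.6 -0.2 -2. ] 0.328 j [-0.11  0.43  1.77 -0.    0.95  1.54]
```

View pics/g2z.png

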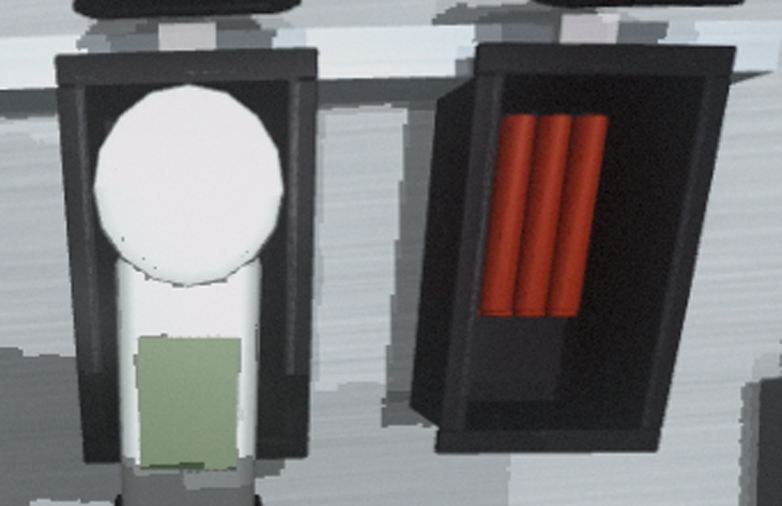

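```bash
python3 - <<'E'
from look import *
np.set_printoptions(precision=1,suppress=True)
C=posecam("g2"); c=lambda p:np.array(p)/2.3+[240,10]
for q in ([(55,54),(318,48),(307,458),(85,463)],[(477,44),(736,46),(658,452),(435,453)]):
    w=back(C,c(q),65); d=(w[0]+w[1]-w[2]-w[3])/2; print(w,w.mean(0),np.degrees(np.arctan2(d[1],d[0])))
E
```

```text
[[715.1  48.5  65. ]
 [709.4 -58.7  65. ]
 [534.  -50.1  65. ]
 [539.4  56.6  65. ]] [624.5  -0.9  65. ] -2.7352235424941753
[[ 706.6 -123.6   65. ]
 [ 699.4 -231.4   65. ]
 [ 524.4 -220.4   65. ]
 [ 532.  -111.7   65. ]] [ 615.6 -171.8   65. ] -3.7519793484401136
```

Call:
jog_arm --series '[{"dx":-0.001,"dy":-0.02,"dz":0,"rx":0,"ry":0,"rz":0,"gripper":0},{"dx":-0.002,"dy":-0.035,"dz":0,"rx":0,"ry":0,"rz":0,"gripper":0},{"dx":-0.002,"dy":-0.04,"dz":0,"rx":0,"ry":0,"rz":0,"gripper":0},{"dx":-0.002,"dy":-0.04,"dz":0,"rx":0,"ry":0,"rz":0,"gripper":0},{"dx":-0.001,"dy":-0.025,"dz":0,"rx":0,"ry":0,"rz":0,"gripper":0},{"dx":-0.001,"dy":-0.012,"dz":0,"rx":0,"ry":0,"rz":0,"gripper":0},{"dx":0,"dy":0,"dz":0,"rx":0,"ry":0,"rz":0,"gripper":0},{"dx":0,"dy":0,"dz":0,"rx":0,"ry":0,"rz":0,"gripper":0},{"dx":0,"dy":0,"dz":0,"rx":0,"ry":0,"rz":0,"gripper":0},{"dx":0,"dy":0,"dz":0,"rx":0,"ry":0,"rz":0,"gripper":0},{"dx":0,"dy":0,"dz":0,"rx":0,"ry":0,"rz":0,"gripper":0},{"dx":0,"dy":0,"dz":0,"rx":0,"ry":0,"rz":0,"gripper":0}]'

```text
t: 25.6
eef_pos: [546.4, -165.4, 194.7]
tcp_rot: [-1.571, -0.0, -1.644]
ft_force: [-0.2, 0.4, -1.3]
opening: 0.334
```

Call:
jog_arm --series '[{"dx":0,"dy":0,"dz":0,"rx":0,"ry":0,"rz":0,"gripper":0},{"dx":0,"dy":0,"dz":0,"rx":0,"ry":0,"rz":0,"gripper":0},{"dx":0,"dy":0,"dz":0,"rx":0,"ry":0,"rz":0,"gripper":0},{"dx":0,"dy":0,"dz":0,"rx":0,"ry":0,"rz":0,"gripper":0},{"dx":0,"dy":0,"dz":0,"rx":0,"ry":0,"rz":0,"gripper":0},{"dx":0,"dy":0,"dz":0,"rx":0,"ry":0,"rz":0,"gripper":0},{"dx":0,"dy":0,"dz":0,"rx":0,"ry":0,"rz":0,"gripper":0},{"dx":0,"dy":0,"dz":0,"rx":0,"ry":0,"rz":0,"gripper":0},{"dx":0,"dy":0,"dz":0,"rx":0,"ry":0,"rz":0,"gripper":0},{"dx":0,"dy":0,"dz":0,"rx":0,"ry":0,"rz":0,"gripper":0},{"dx":0,"dy":0,"dz":0,"rx":0,"ry":0,"rz":0,"gripper":0},{"dx":0,"dy":0,"dz":0,"rx":0,"ry":0,"rz":0,"gripper":0}]'

```text
t: 26.8
eef_pos: [546.3, -165.9, 194.7]
tcp_rot: [-1.571, -0.0, -1.644]
ft_force: [-0.1, -1.3, -1.7]
opening: 0.335
```

Call:
jog_arm --series '[{"dx":0,"dy":0,"dz":0,"rx":0,"ry":0,"rz":0,"gripper":0},{"dx":0,"dy":0,"dz":0,"rx":0,"ry":0,"rz":0,"gripper":0},{"dx":0,"dy":0,"dz":0,"rx":0,"ry":0,"rz":0,"gripper":0},{"dx":0,"dy":0,"dz":0,"rx":0,"ry":0,"rz":0,"gripper":0},{"dx":0,"dy":0,"dz":0,"rx":0,"ry":0,"rz":0,"gripper":0}]'

```text
t: 27.3
eef_pos: [546.3, -165.9, 194.7]
tcp_rot: [-1.571, -0.0, -1.644]
ft_force: [-0.1, -0.3, -0.4]
opening: 0.337
```

```bash
python3 - <<'E'
from look import *
s=look("g3",0,0,640,300,1)
i=cv2.imread("pics/g3_full.png"); crop(i,60,0,400,230,2.3,"pics/g3z.png")
E
```

```text
27.3 [ 546.3 -165.9  194.7] [-1.571 -0.    -1.644] [-0.1 -0.3 -0.4] 0.337 j [-0.41  0.45  1.73 -0.    0.96  1.23]
```

View pics/g3z.png

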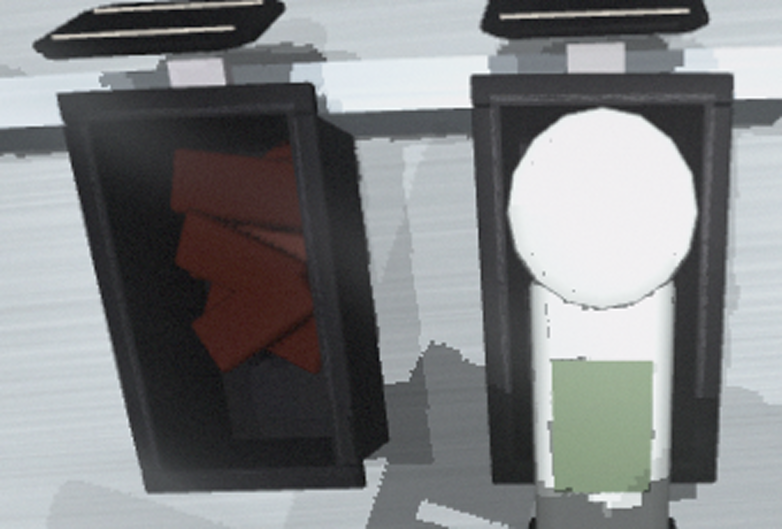

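Call:
jog_arm --series '[{"dx":-0.003,"dy":0.02,"dz":0.004,"rx":0,"ry":0,"rz":0,"gripper":0},{"dx":-0.006,"dy":0.04,"dz":0,"rx":0,"ry":0,"rz":0,"gripper":0},{"dx":-0.006,"dy":0.04,"dz":0,"rx":0,"ry":0,"rz":0,"gripper":0},{"dx":-0.006,"dy":0.04,"dz":0,"rx":0,"ry":0,"rz":0,"gripper":0},{"dx":-0.006,"dy":0.04,"dz":0,"rx":0,"ry":0,"rz":0,"gripper":0},{"dx":-0.006,"dy":0.04,"dz":0,"rx":0,"ry":0,"rz":0,"gripper":0},{"dx":-0.006,"dy":0.04,"dz":0,"rx":0,"ry":0,"rz":0,"gripper":0},{"dx":-0.006,"dy":0.04,"dz":0,"rx":0,"ry":0,"rz":0,"gripper":0},{"dx":-0.006,"dy":0.04,"dz":0,"rx":0,"ry":0,"rz":0,"gripper":0},{"dx":-0.006,"dy":0.04,"dz":0,"rx":0,"ry":0,"rz":0,"gripper":0}]'

```text
t: 28.35
eef_pos: [488.9, 215.8, 198.8]
tcp_rot: [-1.57, 0.0, -1.644]
ft_force: [1.0, -0.2, -1.9]
opening: 0.334
```

Call:
jog_arm --series '[{"dx":-0.006,"dy":0.04,"dz":0,"rx":0,"ry":0,"rz":0,"gripper":0},{"dx":-0.006,"dy":0.04,"dz":0,"rx":0,"ry":0,"rz":0,"gripper":0},{"dx":-0.004,"dy":0.04,"dz":0,"rx":0,"ry":0,"rz":0,"gripper":0},{"dx":-0.003,"dy":0.03,"dz":0,"rx":0,"ry":0,"rz":0,"gripper":0},{"dx":0,"dy":0.018,"dz":-0.004,"rx":0,"ry":0,"rz":0,"gripper":0},{"dx":0,"dy":0.008,"dz":0,"rx":0,"ry":0,"rz":0,"gripper":0},{"dx":0,"dy":0,"dz":0,"rx":0,"ry":0,"rz":0,"gripper":0},{"dx":0,"dy":0,"dz":0,"rx":0,"ry":0,"rz":0,"gripper":0},{"dx":0,"dy":0,"dz":0,"rx":0,"ry":0,"rz":0,"gripper":0}]'

```text
t: 29.25
eef_pos: [470.7, 389.0, 194.8]
tcp_rot: [-1.571, -0.0, -1.646]
ft_force: [0.3, -0.3, -2.0]
opening: 0.335
```

Call:
jog_arm --series '[{"dx":-0.0004,"dy":0.0008,"dz":-0.03,"rx":0,"ry":0,"rz":0.1,"gripper":0},{"dx":0,"dy":0,"dz":-0.04,"rx":0,"ry":0,"rz":0,"gripper":0},{"dx":0,"dy":0,"dz":-0.03,"rx":0,"ry":0,"rz":0,"gripper":0},{"dx":0,"dy":0,"dz":-0.01,"rx":0,"ry":0,"rz":0,"gripper":0},{"dx":0,"dy":0,"dz":0,"rx":0,"ry":0,"rz":0,"gripper":0},{"dx":0,"dy":0,"dz":0,"rx":0,"ry":0,"rz":0,"gripper":0},{"dx":0,"dy":0,"dz":0,"rx":0,"ry":0,"rz":0,"gripper":0}]'

```text
t: 29.95
eef_pos: [470.7, 391.3, 86.4]
tcp_rot: [-1.569, 0.002, -1.643]
ft_force: [-0.0, -0.3, -1.7]
opening: 0.336
```

```bash
python3 - <<'E'
from look import *
s=look("i1")
E
```

```text
29.95 [470.7 391.3  86.4] [-1.569  0.002 -1.643] [-0.  -0.3 -1.7] 0.336 j [ 0.59  0.64  1.72 -0.    0.78  2.23]
```

View pics/i1.png

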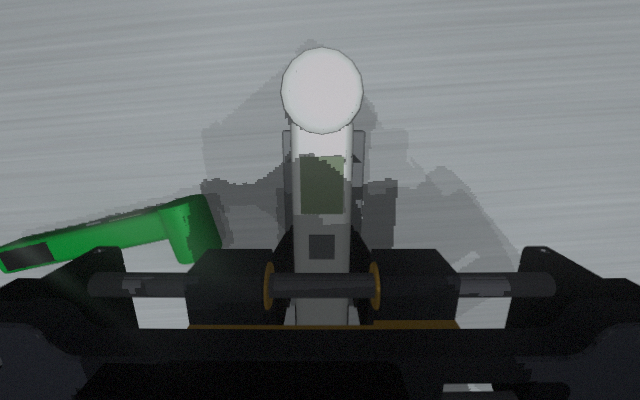

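Call:
jog_arm --series '[{"dx":0,"dy":-0.0008,"dz":-0.015,"rx":0,"ry":0,"rz":0,"gripper":0},{"dx":0,"dy":0,"dz":-0.012,"rx":0,"ry":0,"rz":0,"gripper":0},{"dx":0,"dy":0,"dz":-0.006,"rx":0,"ry":0,"rz":0,"gripper":0},{"dx":0,"dy":0,"dz":0,"rx":0,"ry":0,"rz":0,"gripper":0},{"dx":0,"dy":0,"dz":0,"rx":0,"ry":0,"rz":0,"gripper":0}]'

```text
t: 30.5
eef_pos: [470.0, 390.3, 51.9]
tcp_rot: [-1.571, -0.0, -1.643]
ft_force: [-0.0, -0.3, -1.5]
opening: 0.336
```

Call:
jog_arm --series '[{"dx":0,"dy":0,"dz":-0.0015,"rx":0,"ry":0,"rz":0,"gripper":0},{"dx":0,"dy":0,"dz":0,"rx":0,"ry":0,"rz":0,"gripper":0},{"dx":0,"dy":0,"dz":0,"rx":0,"ry":0,"rz":0,"gripper":0}]'

```text
t: 30.8
eef_pos: [470.0, 390.2, 50.4]
tcp_rot: [-1.571, 0.0, -1.643]
ft_force: [0.1, -0.0, -1.5]
opening: 0.338
```

Within about 0.7 mm of the saddle; release and look, then lift.

Call:
jog_arm --series '[{"dx":0,"dy":0,"dz":-0.0007,"rx":0,"ry":0,"rz":0,"gripper":0},{"dx":0,"dy":0,"dz":0,"rx":0,"ry":0,"rz":0,"gripper":0.4},{"dx":0,"dy":0,"dz":0,"rx":0,"ry":0,"rz":0,"gripper":0.6},{"dx":0,"dy":0,"dz":0,"rx":0,"ry":0,"rz":0,"gripper":0.7},{"dx":0,"dy":0,"dz":0,"rx":0,"ry":0,"rz":0,"gripper":0.7},{"dx":0,"dy":0,"dz":0.02,"rx":0,"ry":0,"rz":0,"gripper":0.7},{"dx":0,"dy":0,"dz":0.045,"rx":0,"ry":0,"rz":0,"gripper":0.7},{"dx":0,"dy":0,"dz":0.045,"rx":0,"ry":0,"rz":0,"gripper":0.7},{"dx":0,"dy":-0.01,"dz":0.045,"rx":0,"ry":0,"rz":0,"gripper":0.7},{"dx":0,"dy":0,"dz":0.045,"rx":0,"ry":0,"rz":0,"gripper":0.7},{"dx":0,"dy":0,"dz":0.03,"rx":0,"ry":0,"rz":0,"gripper":0.7},{"dx":0,"dy":0,"dz":0,"rx":0,"ry":0,"rz":0,"gripper":0.7}]'

```text
t: 32.0
eef_pos: [470.9, 380.8, 284.1]
tcp_rot: [-1.565, 0.004, -1.643]
ft_force: [0.0, -1.1, -0.4]
opening: 0.699
```

```bash
python3 - <<'E'
from look import *
s=look("k1")
i=cv2.imread("pics/k1_full.png"); crop(i,220,60,440,240,3.5,"pics/k1a.png")
E
```

```text
32.0 [470.9 380.8 284.1] [-1.565  0.004 -1.643] [ 0.  -1.1 -0.4] 0.699 j [ 0.57  0.41  1.54 -0.    1.19  2.21]
```

View pics/k1a.png

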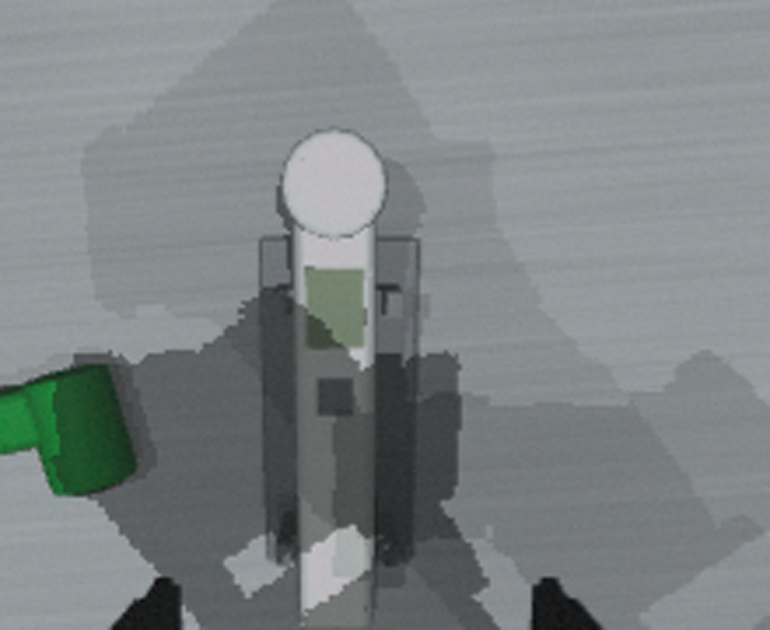

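Call:
jog_arm --series '[{"dx":0.005,"dy":-0.04,"dz":0.005,"rx":0,"ry":0,"rz":0,"gripper":0.7},{"dx":0.008,"dy":-0.04,"dz":0.005,"rx":0,"ry":0,"rz":0,"gripper":0.7},{"dx":0.008,"dy":-0.04,"dz":0.005,"rx":0,"ry":0,"rz":0,"gripper":0.7},{"dx":0.008,"dy":-0.04,"dz":0.005,"rx":0,"ry":0,"rz":0,"gripper":0.7},{"dx":0.008,"dy":-0.04,"dz":0.005,"rx":0,"ry":0,"rz":0,"gripper":0.7},{"dx":0.008,"dy":-0.04,"dz":0.005,"rx":0,"ry":0,"rz":0,"gripper":0.7},{"dx":0.008,"dy":-0.04,"dz":0.005,"rx":0,"ry":0,"rz":0,"gripper":0.7},{"dx":0.008,"dy":-0.04,"dz":0.005,"rx":0,"ry":0,"rz":0,"gripper":0.7},{"dx":0.008,"dy":-0.04,"dz":0.005,"rx":0,"ry":0,"rz":0,"gripper":0.7},{"dx":0.008,"dy":-0.04,"dz":0.005,"rx":0,"ry":0,"rz":0,"gripper":0.7},{"dx":0.008,"dy":-0.04,"dz":0.005,"rx":0,"ry":0,"rz":0,"gripper":0.7},{"dx":0,"dy":0,"dz":0,"rx":0,"ry":0,"rz":0,"gripper":0.7}]'

```text
t: 33.25
eef_pos: [555.4, -63.7, 333.0]
tcp_rot: [-1.573, -0.001, -1.647]
ft_force: [-0.1, 1.7, -0.9]
opening: 0.703
```

```bash
python3 - <<'E'
from look import *
env.read_camera("wrist"); env.read_camera("wrist")
s=look("m1")
i=cv2.imread("pics/m1_full.png"); crop(i,210,20,450,200,3.3,"pics/m1a.png"); crop(i,440,130,600,270,4,"pics/m1b.png")
cv2.imwrite("pics/m1s.png",env.read_camera("scene")[:,:,::-1])
E
```

```text
33.35 [554.6 -60.3 332.9] [-1.573  0.    -1.644] [ 0.6  0.1 -0.5] 0.7 j [-0.23  0.3   1.57  0.    1.27  1.42]
```

View pics/m1.png

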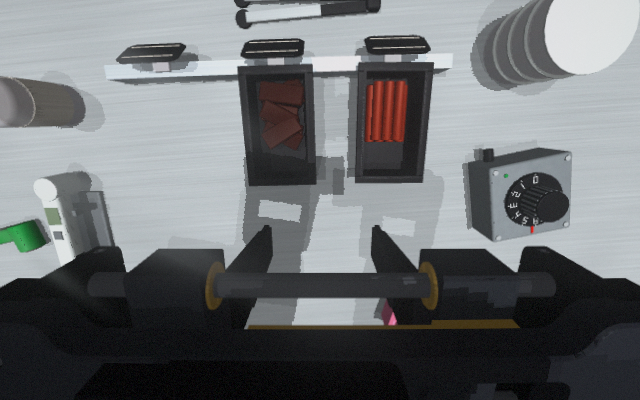

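View pics/m1a.png

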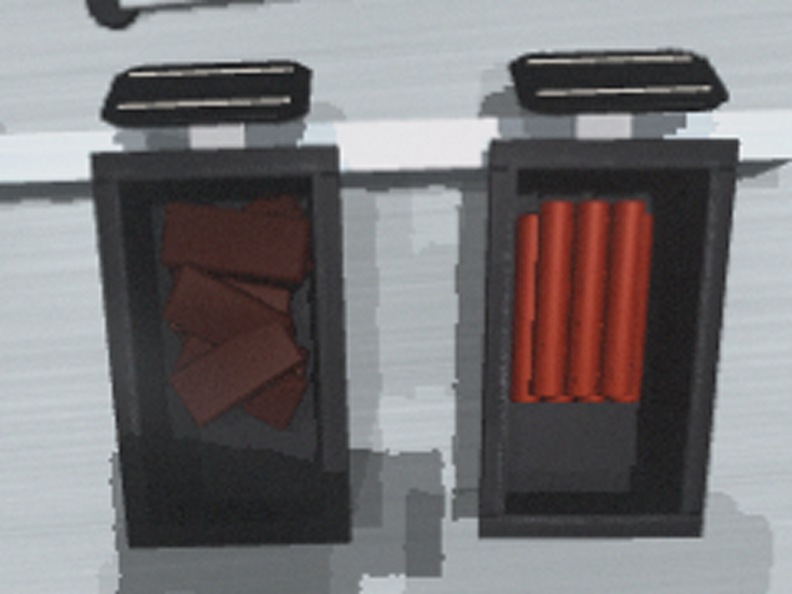

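View pics/m1b.png

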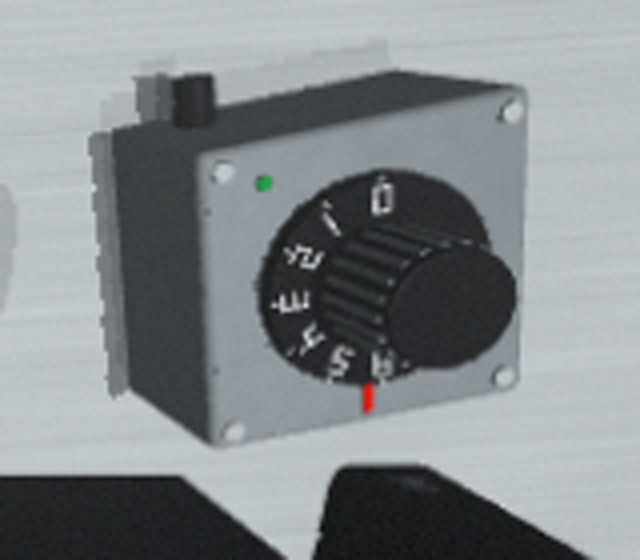

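View pics/m1s.png

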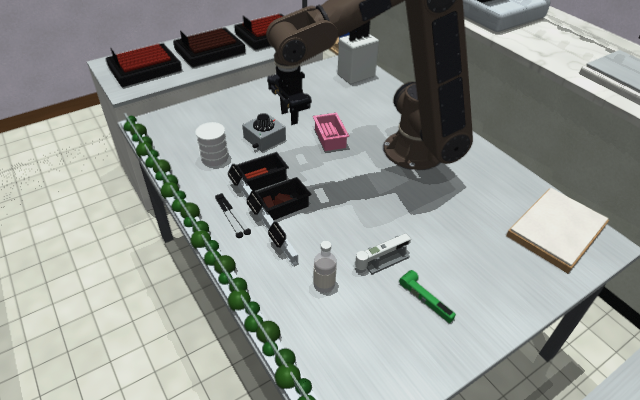

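```bash
python3 - <<'E'
from look import *
np.set_printoptions(precision=1,suppress=True)
C=posecam("m1"); c=lambda p:np.array(p)/3.3+[210,20]
for q in ([(92,154),(338,146),(350,543),(129,548)],[(489,142),(739,140),(703,535),(479,536)]):
    w=back(C,c(q),65); d=(w[0]+w[1]-w[2]-w[3])/2; print(w.mean(0),np.degrees(np.arctan2(d[1],d[0])))
ax=np.array([487,-394.5]); th=np.arctan2(-7.8,-53.6)
for off in (-30,0,30):
    a=th+np.radians(off); P=[*(ax+42*np.array([np.cos(a),np.sin(a)])),78]
    print(off,(proj(C,[P])-[440,130])*4)
P=[*(ax+54*np.array([np.cos(th),np.sin(th)])),70]; print("idx",(proj(C,[P])-[440,130])*4)
i=cv2.imread("pics/m1_full.png"); crop(i,490,190,570,240,10,"pics/m1c.png")
E
```

```text
[623.9  -1.3  65. ] -2.9065082048845285
[ 615.7 -172.1   65. ] -3.711534156979629
-30 [[327.3 373.4]]
0 [[379.1 375.5]]
30 [[430.9 352.2]]
idx [[365.1 394.8]]
```

View pics/m1c.png

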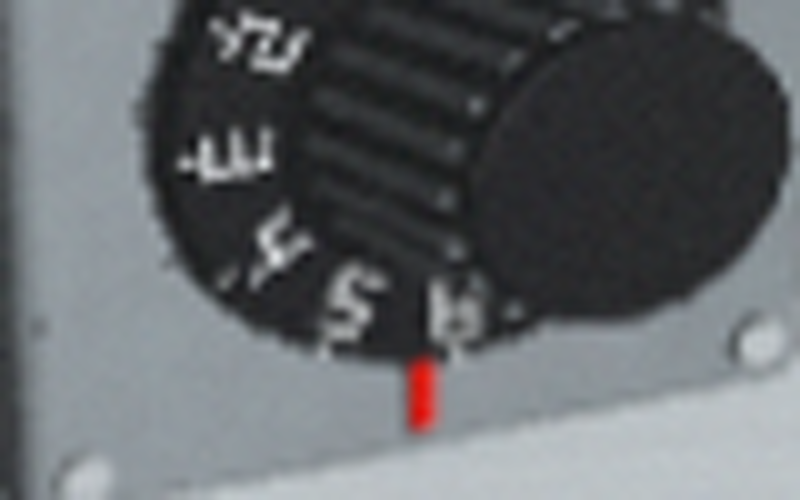

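```bash
python3 - <<'E'
from cell import env
print(env.job_done(), env.state()["t"])
E
```

```text
the job is handed in; nothing more can be done
the job is handed in; nothing more can be done
```

The job is done and handed in at about 33 s of robot time. No verdict was reported, so the checks below are my own camera measurements.

- **Sleeve:** it started on 1. I turned it 150° clockwise to 6 and it clicked in. The last picture shows the 6 tick within about 1.5° of where it should be.
- **Pans:** only the middle and right pans were there; the left one was absent. I slid both until the push force rose against the rail. On the last look both sat within about 2 mm of home and square to the rail within about 1°, and neither looked knocked aside.
- **Thermometer:** I held it about 10 cm above the rim over the middle pan, then the right pan, for 2 s each and centred to within a few millimetres. It did not come near the pans or food.
- **Stand:** the thermometer lies in both forks as it lay before, and the picture matches the one from before the pick-up.
- **Bottle, tubs and tongs:** I stayed clear of them and they look unmoved in the last picture.

One disagreement: the scene camera placed things about 6 mm further left than the wrist camera. I used the wrist camera, because its position for the sleeve matched where the gripper found it.

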